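# Fit the bore gauge and sort spacers by fit

### The arm

A 6-joint arm with a two-finger parallel gripper is mounted at the origin on a cart in front of the work surface, level with it; the furniture and walls round the work are solid. World frame = base frame: x ahead of the robot, y to its left, z up, the work surface at z = 0. Lengths are in m, angles in rad, forces in N, time in s.
With the tool pointing down it reaches from about 0.25 to 0.725 m from the base axis. Payload 4 kg.
Tool frame: the origin (TCP) lies at the very end of the fingers, on their centre line; the grasp point (between the pads) lies 19 mm behind it; z points along the fingers, y is the line along which they close (so a half turn about z gives the same grasp; the last joint's range is limited). The gripper opens to 85 mm and grips with 20 to 120 N. Pads are 22 mm wide; open, the fingers measure 114 mm over their backs; the gripper's body (76 mm by 85 mm) begins 54 mm behind the grasp point. The pads swing forward as they close: fully open they stand 13 mm farther back than shut.
Start: joints at [1.221, 0.241, 0.005, 1.335, 0, 1.571], TCP at [0.171, 0.47, 0.205] pointing down, gripper open.
Joint ranges: [-2.72, 2.72], [-1.05, 1.87], [-1.09, 1.28], [-1.99, 2.15], [-1.42, 1.44], [-3.14, 3.14]. Speed limits (rad/s): [2.79, 2.79, 3.14, 3.14, 3.14, 3.14].

### API

Orientations are given as a unit quaternion [x, y, z, w].
In Python, from workcell import * gives the robot as it stands. The module is installed in compiled form; this text tells all that it offers.
- The arm moves only by the tool send_rows, never from a script. Its argument "steps" is text: rows parted by semicolons, each of 7 numbers parted by spaces: the opening, from -1 (shut) to 1 (fully open), then the shift along the world's x, y, z in m, then the turn, a rotation vector about the world's x, y, z in rad. A call has exactly 5 rows; each row shifts and turns the commanded pose from where the row before left it; what a row does not reach is not made up. A row lasts 1/12 s, in which the tool goes at most 41.7 mm and 7.16 degrees, less where a joint would pass 70% of its speed; a pose out of reach is approached as far as the arm can. A call is refused whole if a number of a shift passes 0.0417 or a number of a turn 0.125, either way. A call with a gripper value outside its range is refused whole. The fingers move at their own pace and stop on an object; the grip force is fixed at half the most. Time passes only in rows, so rows that do not move let the fingers close, or fill a call up. It gives the time, the measured TCP pose, the force, the opening and the grip force at its end, in the units of the state.
- get_obs(): the state, without advancing time (a new reading comes with each control period).
- camera(name): name is "scene" or "side" or "wrist"; returns a dict with "frame" (420x560x3 uint8, red, green, blue), "range_z" (420x560 float32, m along the optical axis (not along the pixel's ray), 0 where there is no reading), "camera_matrix" (3x3 intrinsics, pixels), "extrinsics" (4x4, takes a point from world to camera coordinates); the wrist camera has in their place "T_tool_cam" (4x4, takes a point from camera to tool coordinates, whose origin is the TCP and whose axes are the flange's). Camera axes: x right, y down, z forward; pixel columns grow to the right and rows downward; lengths in m; the calibration is good to about 2 mm. A picture is of the moment at which its call begins: read the wrist's pose just before it.
- job_done(): hands the job in; it is judged then, once.
The state is a dict: "clock": time; "joint_pos": joint angles; "joint_vel": joint speeds; "tau": joint torques, N m; "eef_pos": TCP position; "tool_rot": TCP orientation; "ft_force": force on the tool from outside, world axes, zero at the start; "ft_torque": the same for the moment, N m; "grip_width": finger opening in m; "grasp_force": force on a finger pad.
Only numpy, scipy, OpenCV 4.12 (cv2) and the standard library are available. Lean on these libraries where they do the work, as an engineer would, in place of code of your own. Each camera call takes 0.05 s, during which the arm holds its last target. There are 200 camera calls.

### The job

Set the gauge plate over the two pins of the gauge box, handle on the high side, so that it lies flush on the sloping rim. Then try each of the three spacers foot first in the plate's bore, held in line with it: let those that fit slide through into the box, and put the one that stops at the mouth into the reject tray. Leave the label roll, the adapter block and the heat sink alone.

Things in the scene. Friction and masses are not known exactly. Their poses are not given: they have to be found in the camera images.
- gauge_box: fixed clear-walled box, 110 (x) x 126 (y) mm, whose open top slopes at 25 degrees: 105 mm high at its front (-x, towards the robot), 156 mm at its back. Origin: centre of the underside; x towards the high back. Spacers that fit end up inside, on its floor (6 mm thick)
- seat: steel rim on top of the gauge box, on which the plate rests. Origin: centre of its upper surface, 131 mm above the box's origin; z normal to the slope (leaning 25 degrees towards the robot), x up the slope. Two pins, 8 mm diameter with tapered tips, stand 18 mm out of it along z at x = -5, y = +-53 mm. Opening inside the rim 93 (x) x 94 (y) mm
- gauge_plate: loose aluminium plate 120 (x) x 126 (y) x 8 mm, 0.35 kg, flat on the table. Origin: centre of the underside, z up. Two 10.5 mm pin holes at x = -5, y = +-53 mm. Boss (38 mm across, 18 mm high above the plate) at x = -27 with the 22 mm gauge bore, 26 mm long, right through. Grey bar handle at x = +30: 44 (x) x 14 (y), 24 to 42 mm above the underside. Seated, its frame coincides with the seat's
- bore_mouth (a point): centre of the bore's mouth on top of the boss, 26 mm above the plate's underside; axes as the gauge plate's, z out of the bore
- plate_grip (a point): centre of the plate's bar handle, where to pinch it along the plate's y, 34 mm above the underside
- spacer_a: turned plain aluminium spacer, a round rod 75 mm long, standing upright on the table, with a 4 mm 45-degree chamfer round its foot. Of the three spacers two are 20 mm in diameter and one is 24 mm (oversize): the gauge tells which. Origin: centre of the foot; z axis along the rod towards its top
- spacer_b: turned plain aluminium spacer, a round rod 75 mm long, standing upright on the table, with a 4 mm 45-degree chamfer round its foot. Of the three spacers two are 20 mm in diameter and one is 24 mm (oversize): the gauge tells which. Origin: centre of the foot; z axis along the rod towards its top
- spacer_c: turned plain aluminium spacer, a round rod 75 mm long, standing upright on the table, with a 4 mm 45-degree chamfer round its foot. Of the three spacers two are 20 mm in diameter and one is 24 mm (oversize): the gauge tells which. Origin: centre of the foot; z axis along the rod towards its top
- spacer_a_top (a point): centre of spacer_a's top face
- spacer_c_top (a point): centre of spacer_c's top face
- spacer_b_mid (a point): middle of spacer_b, 37.5 mm from either end
- reject_tray: fixed open steel tray 120 (x) x 90 (y) x 25 mm, walls and floor 3 mm, at the robot's right. Origin: centre of the underside
- label_roll: bystander: white label roll, 60 mm across, 42 mm high
- adapter_block: bystander: beige adapter block 62x34x16 mm
- heat_sink: bystander: finned heat sink 40x48x25 mm

How it is judged:
By the outcome, as a careful person would: the job done as asked, in the order asked, and still so for the second after the job is handed in, with the robot touching nothing.
It also fails if it takes over 72 s, if anything falls off the work surface, if the arm or the gripper's body presses on something with over 40 N, if the wrist force passes 120 N, or if a joint passes its speed limit or range.

## Working session

There is one attempt and no reset: what is moved stays moved. The work goes in short steps, Python scripts to look and compute and a tool call to move; the robot and the scene stay as the last step left them, time stands still between calls to the robot, and variables do not carry over. Pictures are saved under pics/ and viewed, at most 10 in all, crops included, and the job is handed in when it is done.

Besides the shell and the picture viewer there is one more tool, called after "Emit:" in YAML: its name, and indented under it one key for each argument. send_rows: Moves the arm, as the interface text tells. Its arguments: {"type":"object","properties":{"steps":{"type":"string"}},"required":["steps"]}

```bash
mkdir -p pics; cat > h.py <<'E'
from workcell import *
import numpy as np, cv2
from scipy.spatial.transform import Rotation as R
def cloud(c):
    K=c["camera_matrix"];z=c["range_z"];v,u=np.mgrid[:420,:560]
    p=np.stack([(u-K[0,2])/K[0,0]*z,(v-K[1,2])/K[1,1]*z,z],-1)
    if "extrinsics" in c: T=np.linalg.inv(c["extrinsics"])
    else:
        o=get_obs();T=np.eye(4);T[:3,:3]=R.from_quat(o["tool_rot"]).as_matrix();T[:3,3]=o["eef_pos"];T=T@c["T_tool_cam"]
    w=p@T[:3,:3].T+T[:3,3]; w[z==0]=np.nan
    return w
def snap(n,f):
    o=get_obs();c=camera(n);cv2.imwrite("pics/"+f+".png",c["frame"][:,:,::-1]);w=cloud(c);np.save("pics/"+f+".npy",w);return c,w
E
python3 - <<'E'
from h import *
o=get_obs();print({k:np.round(v,3) for k,v in o.items()})
a,_=snap("scene","s0");b,_=snap("side","d0");c,_=snap("wrist","w0")
for x in(a,b): print(np.round(np.linalg.inv(x["extrinsics"]),3).tolist(), x["camera_matrix"][0])
print(np.round(c["T_tool_cam"],3).tolist())
E
```

```text
{'clock': np.float64(0.0), 'joint_pos': array([1.221, 0.241, 0.004, 1.335, 0.   , 1.571]), 'joint_vel': array([-0.002,  0.001, -0.001,  0.003,  0.002, -0.   ]), 'tau': array([-0.0000e+00, -3.7232e+01,  2.5241e+01,  1.7000e-02, -0.0000e+00,
        0.0000e+00]), 'eef_pos': array([0.171, 0.469, 0.204]), 'tool_rot': array([ 0.174,  0.985, -0.001, -0.   ]), 'ft_force': array([ 0.793, -0.379, -0.603]), 'ft_torque': array([ 0.068, -0.018,  0.05 ]), 'grasp_force': np.float64(0.0), 'grip_width': np.float64(0.086)}
[[0.628, -0.538, 0.562, -0.095], [-0.778, -0.449, 0.44, -0.528], [0.016, -0.713, -0.701, 0.858], [0.0, 0.0, 0.0, 1.0]] [481.07255093   0.         274.35549783]
[[0.945, -0.212, 0.248, 0.12], [-0.326, -0.614, 0.719, -1.131], [0.0, -0.76, -0.649, 1.058], [0.0, 0.0, 0.0, 1.0]] [534.26939698   0.         280.3701553 ]
[[0.002, -0.948, -0.32, 0.082], [1.0, 0.001, 0.001, -0.0], [-0.0, -0.32, 0.948, -0.169], [0.0, 0.0, 0.0, 1.0]]
```

View pics/s0.png

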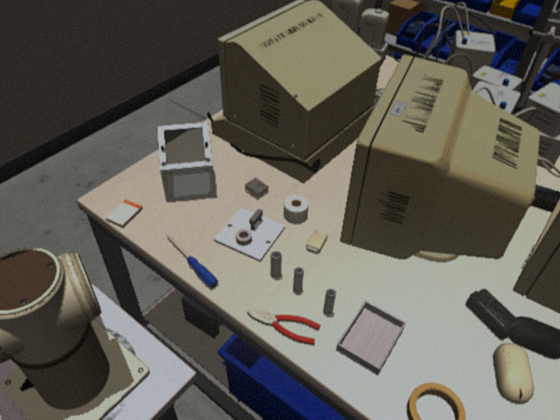

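View pics/d0.png

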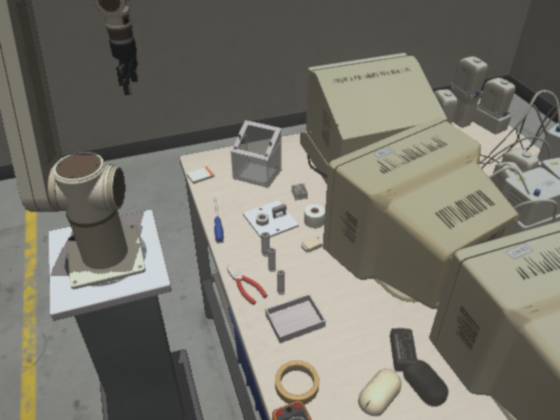

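The scene shows the box at about (187,160), the plate at (248,233), the spacers at (277,265), (298,280) and (330,302), and the tray at (370,337). The side view agrees with this.

```bash
python3 - <<'E'
from h import *
for f,regs in (("s0",dict(box=(150,115,225,205),plate=(205,200,290,265),sp1=(265,245,285,285),sp2=(290,262,306,297),sp3=(321,283,339,319),tray=(330,298,410,372))),("d0",dict(box=(225,118,288,190),plate=(235,198,303,240),sp1=(259,230,271,256),sp2=(267,246,277,272),sp3=(276,268,286,296),tray=(262,296,328,340)))):
    w=np.load(f"pics/{f}.npy");
    for n,(a,b,c,d) in regs.items():
        p=w[b:d,a:c].reshape(-1,3);p=p[~np.isnan(p[:,0])]
        if n[:2]=="sp":
            m=(p[:,2]>.015)&(p[:,2]<.085); q=p[m]; t=q[q[:,2]>q[:,2].max()-.006]
            # circle fit of the visible side + top
            def fit(x,r): 
                return np.hypot(q[:,0]-x[0],q[:,1]-x[1])
            print(f,n,m.sum(),q[:,:2].min(0).round(4),q[:,:2].max(0).round(4),q[:,2].max().round(4),"top",t.mean(0).round(4),len(t))
        elif n=="plate":
            m=(p[:,2]>.004)&(p[:,2]<.013);q=p[m]
            r=cv2.minAreaRect(q[:,:2].astype(np.float32)*1000);print(f,n,m.sum(),r)
            for lo,hi in((.02,.03),(.036,.05)):
                h=p[(p[:,2]>lo)&(p[:,2]<hi)]; print('  ',lo,h.mean(0).round(4),cv2.minAreaRect(h[:,:2].astype(np.float32)*1000))
        elif n=="box":
            q=p[(p[:,2]>.098)&(p[:,2]<.19)]
            print(f,n,len(q),q.min(0).round(3),q.max(0).round(3),cv2.minAreaRect(q[:,:2].astype(np.float32)*1000))
        else:
            q=p[(p[:,2]>.019)&(p[:,2]<.03)]
            print(f,n,len(q),cv2.minAreaRect(q[:,:2].astype(np.float32)*1000))
a=cv2.imread("pics/s0.png")
b=cv2.resize(a[110:270,140:350],None,fx=3.8,fy=3.7,interpolation=cv2.INTER_CUBIC);cv2.imwrite("pics/z0.png",b)
E
```

```text
s0 box 1623 [0.419 0.142 0.098] [0.691 0.307 0.158] ((548.8650512695312, 257.1604919433594), (249.21035766601562, 145.37770080566406), 35.69902801513672)
s0 plate 1683 ((484.8516540527344, -9.58538818359375), (181.20985412597656, 167.35069274902344), 31.51224708557129)
   0.02 [ 0.462  -0.0198  0.0247] ((498.90435791015625, -25.464191436767578), (40.029823303222656, 146.877197265625), 78.98102569580078)
   0.036 [ 0.5249 -0.0268  0.0405] ((481.73834228515625, -56.778099060058594), (208.2158203125, 87.61273193359375), 31.692020416259766)
s0 sp1 238 [ 0.405  -0.1468] [ 0.4299 -0.122 ] 0.0753 top [ 0.4143 -0.1377  0.0726] 29
s0 sp2 204 [ 0.4045 -0.206 ] [ 0.4279 -0.1857] 0.0768 top [ 0.4125 -0.1964  0.0737] 25
s0 sp3 211 [ 0.4012 -0.2874] [ 0.4233 -0.2668] 0.0754 top [ 0.4088 -0.2774  0.0728] 30
s0 tray 433 ((412.6653747558594, -352.8611755371094), (122.8980712890625, 139.28302001953125), 4.394084453582764)
d0 box 1040 [0.423 0.14  0.098] [0.586 0.31  0.162] ((504.9629211425781, 223.60012817382812), (123.88566589355469, 130.41754150390625), 48.72722244262695)
d0 plate 857 ((472.2630615234375, -5.84765625), (182.60679626464844, 200.7076416015625), 70.9957046508789)
   0.02 [ 0.459  -0.0171  0.0246] ((475.76947021484375, -20.972925186157227), (38.91911315917969, 94.37812805175781), 83.34373474121094)
   0.036 [ 0.5019 -0.009   0.0405] ((502.23944091796875, -7.013124465942383), (44.486732482910156, 20.171531677246094), 15.063828468322754)
d0 sp1 183 [ 0.4066 -0.2064] [ 0.4303 -0.1185] 0.0771 top [ 0.4169 -0.1486  0.0733] 17
d0 sp2 157 [ 0.4066 -0.2098] [ 0.4283 -0.141 ] 0.078 top [ 0.4179 -0.2011  0.074 ] 14
d0 sp3 147 [ 0.4043 -0.2905] [ 0.4244 -0.2673] 0.0771 top [ 0.4137 -0.2806  0.0731] 20
d0 tray 304 ((416.73388671875, -378.8537292480469), (122.1013412475586, 94.1376953125), 5.076755046844482)
```

View pics/z0.png

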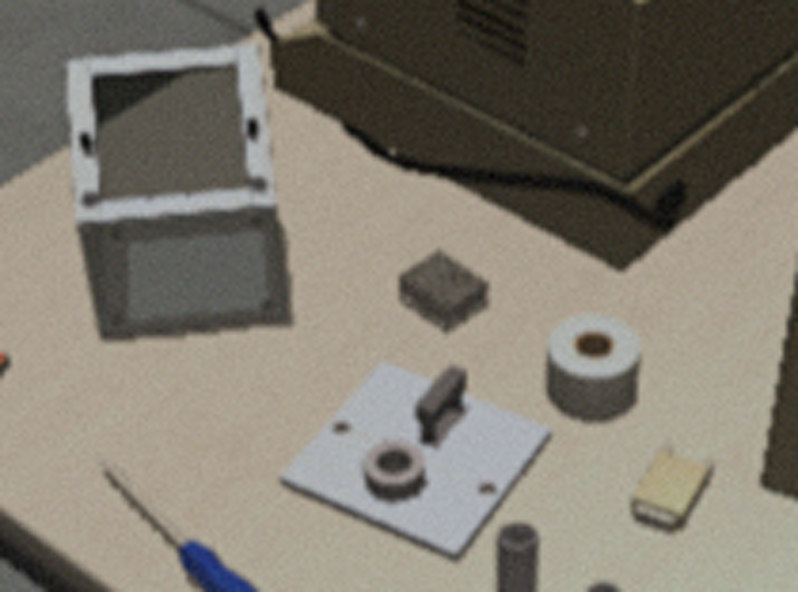

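```bash
cat >> h.py <<'E'
def rectfit(p2):
    (c,s,a)=cv2.minAreaRect((p2*1000).astype(np.float32));return np.round(c,1),np.round(s,1),round(a,2)
S25=R.from_euler('y',-25,degrees=True)
E
python3 - <<'E'
from h import *
for f in("s0","d0"):
    w=np.load(f"pics/{f}.npy").reshape(-1,3)
    # box: points on 25deg plane
    m=(np.abs(w[:,0]-.505)<.12)&(np.abs(w[:,1]-.224)<.11)&(w[:,2]>.09)&(w[:,2]<.17);q=w[m]
    best=(0,)
    for yaw in range(-40,41,2):
        n=(R.from_euler('z',yaw,degrees=True)*S25).apply([0,0,1.]);d=q@n
        h,e=np.histogram(d,bins=np.arange(d.min(),d.max()+.004,.002));i=h.argmax()
        if h[i]>best[0]:best=(h[i],yaw,e[i]+.001)
    rot=R.from_euler('z',best[1],degrees=True)*S25
    l=rot.inv().apply(q);k=l[np.abs(l[:,2]-best[2])<.004]
    c,s,a=rectfit(k[:,:2]);cw=rot.apply([c[0]/1e3,c[1]/1e3,best[2]]);print(f,best,len(k),s,a,cw.round(4))
    m=(np.abs(w[:,0]-.473)<.1)&(np.abs(w[:,1]+.012)<.095)&(w[:,2]>.004)&(w[:,2]<.012)
    img=np.zeros((200,200),np.uint8);q=w[m];ij=((q[:,:2]-[.373,-.112])*1000).astype(int);img[ij[:,0].clip(0,199),ij[:,1].clip(0,199)]=255
    img=cv2.morphologyEx(img,cv2.MORPH_CLOSE,np.ones((7,7)));img=cv2.morphologyEx(img,cv2.MORPH_OPEN,np.ones((15,15)))
    pts=np.argwhere(img)/1000+[.373,-.112];print(' plate',rectfit(pts))
E
```

```text
s0 (np.int64(207), 40, np.float64(-0.10880954855175567)) 776 [129.9 125.6] 7.54 [0.5025 0.2229 0.1263]
 plate (array([471.7, -12.1]), array([122. , 127.6]), 9.27)
d0 (np.int64(119), 40, np.float64(-0.10859099632669289)) 416 [132.3 130.9] 8.15 [0.5038 0.2222 0.1268]
 plate (array([472.5, -12.8]), array([121.1, 125.8]), 9.57)
```

```bash
cat >> h.py <<'E'
DN=R.from_matrix(np.diag([-1.,1,-1]))
def plan(pos,rot,grip=1,maxd=.036,maxa=.11):
    o=get_obs();d=np.asarray(pos)-o["eef_pos"];rv=(rot*R.from_quat(o["tool_rot"]).inv()).as_rotvec()
    n=int(np.ceil(max(np.linalg.norm(d)/maxd,np.linalg.norm(rv)/maxa,1)))
    print("clk %.2f"%o["clock"],"d",d.round(4),"rv",rv.round(3),"n",n,"row:",grip,*np.round(d/n,4),*np.round(rv/n,4),"F",o["ft_force"].round(1),"w %.4f"%o["grip_width"],"j",o["joint_pos"].round(2))
def fr(p,yaw,tilt=0): return np.array(p),R.from_euler('z',yaw,degrees=True)*R.from_euler('y',-tilt,degrees=True)
E
python3 -c "
from h import *
p,r=fr([.503,.2226,.131],48,25)
plan(p+r.apply([-.015,0,.12]),r*DN)"
```

```text
clk 0.15 d [ 0.2888 -0.2944  0.0294] rv [ 0.113 -0.449  1.168] n 12 row: 1 0.0241 -0.0245 0.0025 0.0095 -0.0374 0.0973 F [ 0.5 -0.1 -0. ] w 0.0856 j [1.22 0.24 0.   1.34 0.   1.57]
```

Emit:
send_rows:
  steps: "1 0.0193 -0.0196 0.006 0.0075 -0.03 0.078;1 0.0193 -0.0196 0.006 0.0075 -0.03 0.078;1 0.0193 -0.0196 0.006 0.0075 -0.03 0.078;1 0.0193 -0.0196 0.006 0.0075 -0.03 0.078;1 0.0193 -0.0196 0.006 0.0075 -0.03 0.078"

```text
clock: 0.57
eef_pos: [0.2683, 0.3707, 0.2346]
tool_rot: [-0.023, 0.997, 0.031, 0.071]
ft_force: [1.4, 0.1, -0.1]
grip_width: 0.0853
grasp_force: 0.0
```

Emit:
send_rows:
  steps: "1 0.0193 -0.0196 0.002 0.0075 -0.03 0.078;1 0.0193 -0.0196 0.002 0.0075 -0.03 0.078;1 0.0193 -0.0196 0.002 0.0075 -0.03 0.078;1 0.0193 -0.0196 0.002 0.0075 -0.03 0.078;1 0.0193 -0.0196 0.002 0.0075 -0.03 0.078"

```text
clock: 0.98
eef_pos: [0.3646, 0.2726, 0.2447]
tool_rot: [-0.216, 0.965, 0.061, 0.138]
ft_force: [0.4, -0.9, 0.6]
grip_width: 0.0855
grasp_force: 0.0
```

Emit:
send_rows:
  steps: "1 0.0193 -0.0196 -0.002 0.0075 -0.03 0.078;1 0.0193 -0.0196 -0.002 0.0075 -0.03 0.078;1 0.0193 -0.0196 -0.002 0.0075 -0.03 0.078;1 0.0193 -0.0196 -0.002 0.0075 -0.03 0.078;1 0.0193 -0.0196 -0.002 0.0075 -0.03 0.078"

```text
clock: 1.4
eef_pos: [0.4612, 0.1745, 0.2347]
tool_rot: [-0.4, 0.89, 0.089, 0.199]
ft_force: [0.5, -0.4, 0.3]
grip_width: 0.0858
grasp_force: 0.0
```

```bash
python3 - <<'E'
from h import *
p,r=fr([.503,.2226,.131],48,25)
plan(p+r.apply([-.015,0,.12]),r*DN)
c,w=snap("wrist","wb");plan(p+r.apply([-.015,0,.12]),r*DN)
print(c["camera_matrix"][0])
l=r.inv().apply(w.reshape(-1,3)-p)
k=l[(np.abs(l[:,2])<.012)&(np.abs(l[:,0])<.08)&(np.abs(l[:,1])<.08)]
A=np.c_[k[:,:2],np.ones(len(k))];s=np.linalg.lstsq(A,k[:,2],rcond=None)[0]
for _ in range(5):
    res=k[:,2]-A@s;g=abs(res)<.002;s=np.linalg.lstsq(A[g],k[g,2],rcond=None)[0]
print("plane",s.round(4),g.sum(),rectfit(k[g,:2]))
E
```

```text
clk 1.40 d [-0.0012  0.0003 -0.0013] rv [-0.001  0.003 -0.006] n 1 row: 1 -0.0012 0.0003 -0.0013 -0.0011 0.0031 -0.0062 F [ 0.5 -0.4  0.3] w 0.0858 j [ 0.19 -0.08 -0.37  0.92  0.26 -0.61]
clk 1.45 d [-0.0044  0.0049 -0.0002] rv [ 0.003  0.005 -0.002] n 1 row: 1 -0.0044 0.0049 -0.0002 0.0029 0.0049 -0.0019 F [ 2.8 -3.6 -0.2] w 0.0855 j [ 0.18 -0.07 -0.37  0.92  0.26 -0.61]
[301.90811463   0.         280.86490057]
plane [-0.0022 -0.0002 -0.0027] 5794 (array([ 1. , -5.1]), array([122.5, 126.5]), 0.35)
```

View pics/wb.png

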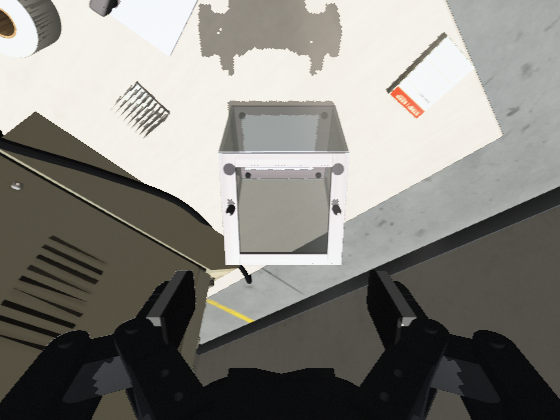

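The wrist view shows the seat squarely. The rim spans about (222–345, 152–265) and the pins are near (230,210) and (337,210). The arm was still settling, so I'll retake it once it is still.

Emit:
send_rows:
  steps: "1 0 0 0 0 0 0;1 0 0 0 0 0 0;1 0 0 0 0 0 0;1 0 0 0 0 0 0;1 0 0 0 0 0 0"

```text
clock: 1.87
eef_pos: [0.4602, 0.177, 0.2349]
tool_rot: [-0.399, 0.891, 0.089, 0.198]
ft_force: [-0.2, -0.3, -0.2]
grip_width: 0.0852
grasp_force: 0.0
```

```bash
cat >> h.py <<'E'
def cloudw():
    o=get_obs();c=camera("wrist");K=c["camera_matrix"];z=c["range_z"];v,u=np.mgrid[:420,:560]
    p=np.stack([(u-K[0,2])/K[0,0]*z,(v-K[1,2])/K[1,1]*z,z],-1);T=np.eye(4)
    T[:3,:3]=R.from_quat(o["tool_rot"]).as_matrix();T[:3,3]=o["eef_pos"];M=T@c["T_tool_cam"]
    w=p@M[:3,:3].T+M[:3,3];w[z==0]=np.nan;return c,w,M
def project(c,M,pts):
    q=(np.asarray(pts)-M[:3,3])@M[:3,:3];uv=q@c["camera_matrix"].T;return uv[:,:2]/uv[:,2:]
def toplane(c,M,uv,p,n):
    "pixels -> world points on plane through p normal n"
    d=np.c_[uv,np.ones(len(uv))]@np.linalg.inv(c["camera_matrix"]).T@M[:3,:3].T
    return M[:3,3]+d*(((p-M[:3,3])@n)/(d@n))[:,None]
E
python3 - <<'E'
from h import *
p,r=fr([.503,.2226,.131],48,25)
plan(p+r.apply([-.015,0,.12]),r*DN)
c,w,M=cloudw();cv2.imwrite("pics/wb2.png",c["frame"][:,:,::-1])
l=r.inv().apply(w.reshape(-1,3)-p).reshape(420,560,3)
m=(np.abs(l[...,2])<.012)&(np.abs(l[...,0])<.08)&(np.abs(l[...,1])<.08)
k=l[m];A=np.c_[k[:,:2],np.ones(len(k))];s=np.linalg.lstsq(A,k[:,2],rcond=None)[0]
for _ in range(5):
    res=k[:,2]-A@s;g=abs(res)<.002;s=np.linalg.lstsq(A[g],k[g,2],rcond=None)[0]
print("plane",s.round(4),g.sum(),rectfit(k[g,:2]))
# colour-based: bright rim outline mapped to plane
uv=project(c,M,p+r.apply([[x,y,s[2]] for x in(-.06,.06) for y in(-.063,.063)]+[[-.005,.053,0],[-.005,-.053,0]]));print(uv.round(1))
hsv=c["frame"].max(2);x0,y0,x1,y1=205,140,365,280
cv2.imwrite("pics/wb2z.png",cv2.resize(c["frame"][y0:y1,x0:x1,::-1],None,fx=4,fy=4,interpolation=cv2.INTER_NEAREST))
# dark-pin blobs on range image: points above the plane 4..16mm
pl=l[...,2]-s[2]-s[0]*l[...,0]-s[1]*l[...,1]
for sg in(1,-1):
    t=(pl>.003)&(pl<.02)&(np.abs(l[...,1]-sg*.053)<.012)&(np.abs(l[...,0])<.03)
    print(t.sum(),l[t].mean(0).round(4),l[t].min(0).round(4),l[t].max(0).round(4))
E
```

```text
clk 1.87 d [-0.0002 -0.0022 -0.0015] rv [-0.001  0.001 -0.005] n 1 row: 1 -0.0002 -0.0022 -0.0015 -0.0008 0.001 -0.0048 F [-0.2 -0.3 -0.2] w 0.0852 j [ 0.2  -0.08 -0.37  0.93  0.26 -0.6 ]
plane [-0.0005  0.005  -0.0021] 5920 (array([2.8, 1.1]), array([123.8, 126.1]), 0.52)
[[213.4 148. ]
 [345.5 148.7]
 [220.8 260.7]
 [337.3 261.1]
 [332.  204.3]
 [226.6 203.9]]
63 [-0.0035  0.0531  0.01  ] [-0.006   0.0502  0.0018] [0.0017 0.0574 0.0168]
62 [-0.0026 -0.0509  0.0094] [-0.0049 -0.0548  0.0011] [ 0.0019 -0.048   0.016 ]
```

View pics/wb2z.png

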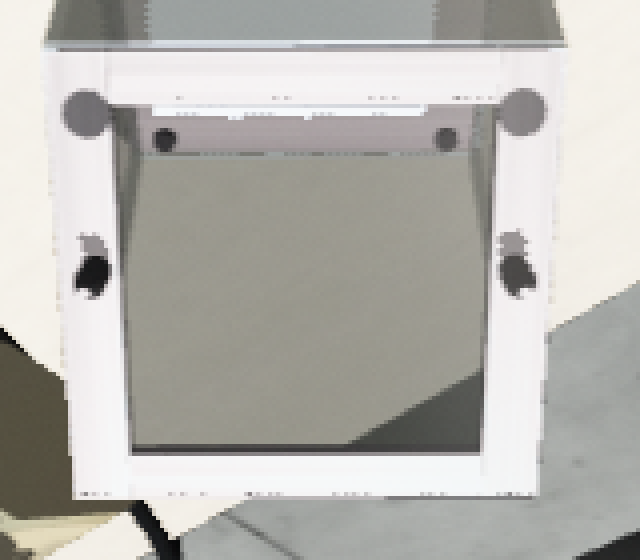

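```bash
cat >> h.py <<'E'
from scipy.optimize import least_squares
E
python3 - <<'E'
from h import *
c,w,M=cloudw();np.save("pics/Mb.npy",M)
z=np.array([[45,46],[566,46],[75,496],[540,496]]);uv=z/4+[204.5,139.5]
def res(q,full=False):
    p,r=fr(q[:3],q[3],25);L=q[4]
    return (project(c,M,p+r.apply([[x,y,0] for x in(-L/2,L/2) for y in(-.063,.063)]))-uv).ravel()
for L0 in (None,.1214):
    f=(lambda q:res(q)) if L0 is None else (lambda q:res(np.r_[q[:4],L0]))
    s=least_squares(f,[.503,.223,.131,48,.12],x_scale=[.01,.01,.01,5,.01]);print(s.x.round(4),s.fun.round(2))
f=lambda q:res(np.r_[q[:2],.131,q[2],.1214])
s=least_squares(f,[.503,.223,48],x_scale=[.01,.01,5]);print(s.x.round(4),s.fun.round(2))
p,r=fr([*s.x[:2],.131],s.x[2],25)
print("pins px zoom",((project(c,M,p+r.apply([[-.005,y,h] for y in(-.053,.053) for h in (0,.018)]))-[204.5,139.5])*4).round(0))
l=r.inv().apply(w.reshape(-1,3)-p);k=l[(np.abs(l[:,2])<.004)&(np.abs(l[:,0])<.07)&(np.abs(l[:,1])<.07)];print(np.median(k[:,2]),rectfit(k[:,:2]))
p2,r2=fr([.472,-.0125,0],9.4);plan(p2+r2.apply([-.015,0,.12]),r2*DN)
E
```

```text
[ 0.5049  0.2273  0.1289 48.4881  0.1214] [-0.24  0.18  0.47 -0.13  0.27  0.09 -0.54 -0.15]
[ 0.5049  0.2273  0.1289 48.4882  0.12  ] [-0.23  0.18  0.47 -0.14  0.28  0.1  -0.54 -0.14]
[ 0.5039  0.2261 48.4882] [-0.83 -0.07  1.06 -0.39 -0.18  0.78 -0.08  0.54]
pins px zoom [[ 97. 268.]
 [ 85. 291.]
 [516. 267.]
 [528. 290.]]
-0.0007645833022531263 (array([-0.1, -0.6]), array([126.5, 123.8]), 89.89)
clk 1.97 d [-0.0032 -0.1917 -0.1149] rv [-0.215  0.391 -0.667] n 8 row: 1 -0.0004 -0.024 -0.0144 -0.0269 0.0489 -0.0834 F [-0.1  0.3  0. ] w 0.0854 j [ 0.19 -0.08 -0.37  0.93  0.26 -0.6 ]
```

Emit:
send_rows:
  steps: "1 -0.0003 -0.0192 -0.0115 -0.0215 0.0391 -0.0667;1 -0.0003 -0.0192 -0.0115 -0.0215 0.0391 -0.0667;1 -0.0003 -0.0192 -0.0115 -0.0215 0.0391 -0.0667;1 -0.0003 -0.0192 -0.0115 -0.0215 0.0391 -0.0667;1 -0.0003 -0.0192 -0.0115 -0.0215 0.0391 -0.0667"

```text
clock: 2.38
eef_pos: [0.4592, 0.0796, 0.1772]
tool_rot: [-0.244, 0.964, 0.044, 0.1]
ft_force: [0.5, -0.1, 0.5]
grip_width: 0.0856
grasp_force: 0.0
```

Emit:
send_rows:
  steps: "1 -0.0003 -0.0192 -0.0115 -0.0215 0.0391 -0.0667;1 -0.0003 -0.0192 -0.0115 -0.0215 0.0391 -0.0667;1 -0.0003 -0.0192 -0.0115 -0.0215 0.0391 -0.0667;1 -0.0003 -0.0192 -0.0115 -0.0215 0.0391 -0.0667;1 -0.0003 -0.0192 -0.0115 -0.0215 0.0391 -0.0667"

```text
clock: 2.8
eef_pos: [0.458, -0.0164, 0.1195]
tool_rot: [-0.08, 0.997, -0.001, -0.001]
ft_force: [0.0, -0.1, 0.2]
grip_width: 0.0855
grasp_force: 0.0
```

Emit:
send_rows:
  steps: "1 0 0 0 0 0 0;1 0 0 0 0 0 0;1 0 0 0 0 0 0;1 0 0 0 0 0 0;1 0 0 0 0 0 0"

```text
clock: 3.22
eef_pos: [0.4581, -0.0155, 0.1206]
tool_rot: [-0.082, 0.997, -0.0, 0.001]
ft_force: [-0.4, 0.0, -0.1]
grip_width: 0.0856
grasp_force: 0.0
```

```bash
python3 - <<'E'
from h import *
p,r=fr([.472,-.0125,0],9.4);plan(p+r.apply([-.015,0,.12]),r*DN)
c,w,M=cloudw();np.save("pics/Mp.npy",M);np.save("pics/wp.npy",w);cv2.imwrite("pics/wp.png",c["frame"][:,:,::-1])
uv=project(c,M,p+r.apply([[x,y,.008] for x in(-.06,.06) for y in(-.063,.063)]));print(uv.round(1))
l=r.inv().apply(w.reshape(-1,3)-p)
k=l[(np.abs(l[:,2]-.008)<.003)&(np.abs(l[:,0])<.08)&(np.abs(l[:,1])<.08)];print(np.median(k[:,2]),rectfit(k[:,:2]))
h=l[(np.abs(l[:,2]-.042)<.004)&(np.abs(l[:,0]-.03)<.04)&(np.abs(l[:,1])<.03)];print('handle',np.median(h[:,2]),rectfit(h[:,:2]))
x0,y0=190,130;cv2.imwrite("pics/wpz.png",cv2.resize(c["frame"][y0:y0+150,x0:x0+190,::-1],None,fx=4,fy=4,interpolation=cv2.INTER_NEAREST))
E
```

```text
clk 3.22 d [-0.0009  0.0006 -0.0006] rv [0.001 0.002 0.   ] n 1 row: 1 -0.0009 0.0006 -0.0006 0.0005 0.0016 0.0002 F [-0.4  0.  -0.1] w 0.0856 j [-0.03  0.22 -0.26  1.1  -0.   -0.2 ]
[[213.7 151.1]
 [350.3 151.3]
 [221.7 266.6]
 [341.7 266.8]]
0.00797811194819495 (array([2. , 2.1]), array([120.9, 126.5]), 0.8)
handle 0.041721783352221126 (array([30.9,  2.4]), array([44. , 13.8]), 0.76)
```

View pics/wpz.png

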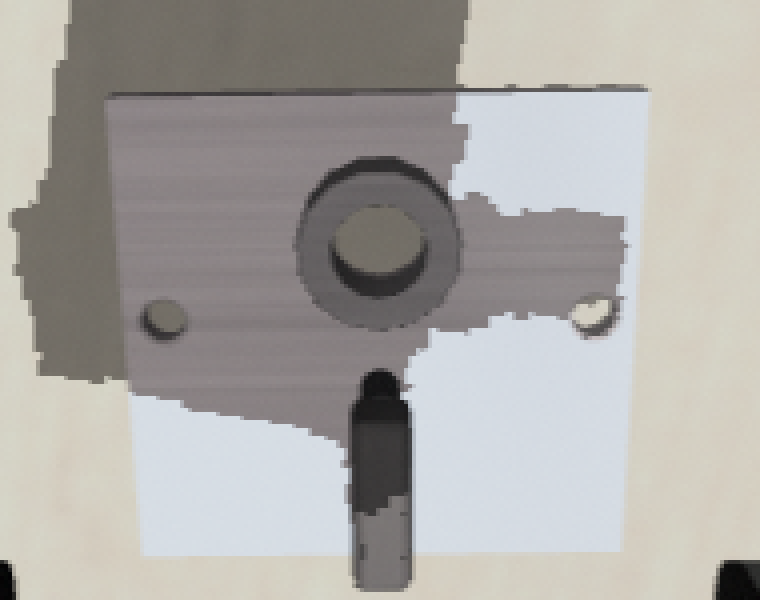

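```bash
python3 - <<'E'
from h import *
c=camera("scene");M=np.load("pics/Mp.npy");c=camera("wrist")
uv=np.array([[106,98],[650,92],[142,556],[622,552]])/4+[189.5,129.5]
def res(q):
    p,r=fr(q[:3],q[3]);return (project(c,M,p+r.apply([[x,y,.008] for x in(-.06,.06) for y in(-.063,.063)]))-uv).ravel()
s=least_squares(res,[.473,-.0105,0,10],x_scale=[.01,.01,.01,5]);print(s.x.round(4),s.fun.round(2))
f=lambda q:res([q[0],q[1],0,q[2]])
s=least_squares(f,[.473,-.0105,10],x_scale=[.01,.01,5]);print(s.x.round(4),s.fun.round(2))
q=s.x;p,r=fr([q[0],q[1],0],q[2])
print(((project(c,M,p+r.apply([[-.005,y,.008] for y in(-.053,.053)]+[[-.027,0,.026]]))-[189.5,129.5])*4).round(0))
print("grasp");plan(p+r.apply([.03,0,.015]),r*DN)
E
```

```text
[ 4.73400e-01 -9.60000e-03 -4.00000e-04  1.01282e+01] [ 0.02 -0.05  0.09 -0.1   0.15  0.19 -0.27 -0.01]
[ 4.73300e-01 -9.70000e-03  1.01282e+01] [-0.08 -0.11  0.19 -0.16  0.07  0.28 -0.19  0.08]
[[164. 323.]
 [596. 318.]
 [380. 253.]]
grasp
clk 3.37 d [ 0.0449  0.0115 -0.1053] rv [0.001 0.001 0.014] n 4 row: 1 0.0112 0.0029 -0.0263 0.0002 0.0002 0.0034 F [ 0.5 -0.1  0.1] w 0.0855 j [-0.03  0.22 -0.26  1.1  -0.   -0.2 ]
```

Emit:
send_rows:
  steps: "1 0.013 0.0033 -0.015 0 0 0.0028;1 0.013 0.0033 -0.022 0 0 0.0028;1 0.0105 0.0027 -0.025 0 0 0.0028;1 0.0054 0.0014 -0.025 0 0 0.0028;1 0.003 0.0008 -0.0173 0 0 0.0028"

```text
clock: 3.78
eef_pos: [0.5028, -0.0044, 0.0137]
tool_rot: [-0.088, 0.996, -0.0, -0.001]
ft_force: [-1.0, -0.1, -0.3]
grip_width: 0.0853
grasp_force: 0.0
```

Emit:
send_rows:
  steps: "1 0 0 0 0 0 0;1 0 0 0 0 0 0;-1 0 0 0 0 0 0;-1 0 0 0 0 0 0;-1 0 0 0 0 0 0"

```text
clock: 4.2
eef_pos: [0.5038, -0.0048, 0.017]
tool_rot: [-0.088, 0.996, -0.001, 0.001]
ft_force: [0.1, -0.2, 1.0]
grip_width: 0.0518
grasp_force: 0.0
```

Emit:
send_rows:
  steps: "-1 0 0 0 0 0 0;-1 0 0 0 0 0 0;-1 0 0 0 0 0 0;-1 0 0 0 0 0 0;-1 0 0 0 0 0 0"

```text
clock: 4.62
eef_pos: [0.5028, -0.0048, 0.0155]
tool_rot: [-0.088, 0.996, -0.0, -0.0]
ft_force: [0.9, 0.0, 1.3]
grip_width: -0.0001
grasp_force: 0.7
```

```bash
python3 - <<'E'
from h import *
p,r=fr([.4733,-.0097,0],10.13)
plan(p+r.apply([.03,0,.015]),r*DN)
o=get_obs();print(o["grasp_force"],o["ft_torque"].round(2))
E
```

```text
clk 4.62 d [ 0.0001  0.0004 -0.0005] rv [ 0.001 -0.     0.001] n 1 row: 1 0.0001 0.0004 -0.0005 0.0008 -0.0002 0.0006 F [0.9 0.  1.3] w -0.0001 j [-0.01  0.41 -0.29  0.87 -0.   -0.19]
0.7412922196090221 [-0.02 -0.03  0.05]
```

```bash
python3 - <<'E'
from h import *
c,w,M=cloudw();a=c["frame"][:,:,::-1]
s=camera("side");b=s["frame"][:,:,::-1]
x=cv2.resize(a[150:420,100:460],(400,300));y=cv2.resize(b[170:260,225:345],(400,300))
cv2.imwrite("pics/g0.png",np.hstack([x,y]))
o=get_obs();print(o["grip_width"],o["grasp_force"])
E
```

```text
0.0002520135383913404 0.6815080856904387
```

View pics/g0.png

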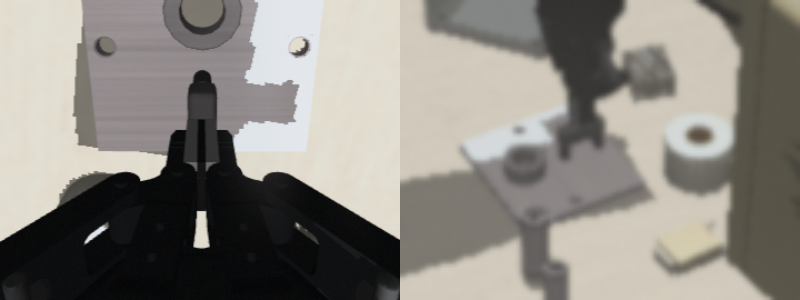

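```bash
python3 - <<'E'
from h import *
c,w,M=cloudw();p,r=fr([.4733,-.0097,0],10.13)
l=(r.inv().apply(w.reshape(-1,3)-p)*1000).reshape(420,560,3)
for v in range(225,345,8): print(v,[("%d,%d,%d"%tuple(l[v,u])) if l[v,u,0]==l[v,u,0] else "-" for u in range(254,310,5)])
E
```

```text
225 ['15,-17,8', '16,-14,7', '16,-11,8', '16,-8,7', '8,-4,29', '8,-1,29', '8,1,28', '8,3,28', '16,7,7', '16,10,7', '15,13,8', '16,17,7']
233 ['21,-17,8', '21,-14,8', '21,-11,7', '9,-6,36', '8,-4,39', '8,-1,39', '7,0,40', '8,3,39', '11,6,32', '21,10,8', '21,13,8', '21,17,8']
241 ['26,-17,8', '27,-14,8', '27,-11,7', '12,-6,41', '12,-4,41', '11,-1,41', '11,0,42', '12,3,41', '13,6,39', '27,10,7', '27,14,8', '27,17,8']
249 ['32,-17,7', '32,-14,8', '33,-11,7', '17,-6,40', '16,-4,41', '16,-1,42', '16,0,42', '16,3,41', '17,6,39', '32,11,8', '32,14,8', '32,17,8']
257 ['38,-18,7', '38,-14,8', '38,-11,8', '19,-6,45', '19,-4,45', '19,-1,44', '19,0,45', '19,3,44', '22,6,39', '38,11,7', '38,14,8', '38,17,8']
265 ['44,-18,7', '43,-14,9', '44,-11,7', '18,-6,54', '18,-3,54', '18,-1,55', '19,0,53', '19,3,54', '19,5,54', '44,11,8', '43,14,8', '43,17,9']
273 ['23,-13,54', '23,-11,54', '23,-8,53', '19,-6,61', '18,-3,62', '19,-1,61', '18,0,61', '19,3,61', '19,5,61', '22,8,55', '22,10,55', '50,18,7']
281 ['23,-13,62', '22,-10,62', '23,-8,62', '18,-5,68', '19,-3,68', '19,-1,68', '18,0,68', '18,2,69', '18,5,
[... 363 characters left out ...]
7,-7,88', '18,-5,87', '17,-3,88', '23,-1,79', '23,0,79', '17,2,87', '18,4,87', '17,6,88', '16,7,89', '17,9,87']
313 ['18,-10,91', '18,-8,92', '18,-6,91', '18,-5,91', '18,-3,91', '27,-1,79', '26,0,80', '17,2,92', '17,4,92', '18,5,92', '18,7,91', '17,9,92']
321 ['18,-10,96', '17,-8,96', '17,-6,96', '18,-4,95', '21,-3,92', '31,-1,79', '31,0,79', '18,2,96', '17,3,96', '18,5,96', '18,7,96', '17,9,96']
329 ['18,-9,100', '18,-8,99', '18,-6,100', '18,-4,100', '27,-3,88', '35,-1,79', '36,0,78', '20,2,97', '17,3,100', '17,5,100', '17,7,100', '18,8,100']
337 ['13,-8,109', '13,-7,110', '13,-5,109', '16,-4,105', '30,-3,90', '39,-1,79', '39,0,79', '30,2,90', '12,3,110', '12,4,110', '13,6,109', '13,7,110']
```

```bash
python3 - <<'E'
from h import *
def tool(w,M,c):
    T=M@np.linalg.inv(c["T_tool_cam"]);return ((w.reshape(-1,3)-T[:3,3])@T[:3,:3]).reshape(w.shape)*1000
c,w,M=cloudw()
for n,(W,MM) in dict(shut=(w,M),open=(np.load("pics/wp.npy"),np.load("pics/Mp.npy"))).items():
    t=tool(W,MM,c).reshape(-1,3);t=t[~np.isnan(t[:,0])]
    m=(np.abs(t[:,0])<25)&(np.abs(t[:,1])<70)&(t[:,2]<30 if n=="open" else t[:,2]<-27)
    q=t[m];o=np.sort(q[:,2]);print(n,len(q),o[-200::25].round(1)); f=q[q[:,2]>o[-1]-12];print(f.min(0).round(1),f.max(0).round(1))
print(get_obs()["eef_pos"],get_obs()["joint_pos"])
E
```

```text
shut 41108 [-34.7 -34.2 -33.6 -32.8 -32.  -30.4 -27.8 -27.3]
[  5.9 -14.  -39. ] [ 20.5  12.9 -27. ]
open 39360 [-43.5 -43.2 -42.9 -42.4 -42.1 -41.5 -41.  -40.3]
[-11.6 -56.7 -50.7] [ 11.6  55.5 -38.7]
[ 0.50275995 -0.00479422  0.01550097] [-0.00895582  0.41302825 -0.28529575  0.87280892 -0.00088295 -0.18519707]
```

The depth shows the fingers closed just above the handle. Their real tips end about 27 mm short of the reported TCP, at tool z ≈ −0.027. I'll reopen, go that much lower and close again.

Emit:
send_rows:
  steps: "1 0 0 0 0 0 0;1 0 0 0 0 0 0;1 0 0 0 0 0 0;1 0 0 0 0 0 0;1 0 0 0 0 0 0"

```text
clock: 5.23
eef_pos: [0.5025, -0.0047, 0.0152]
tool_rot: [-0.088, 0.996, -0.0, -0.0]
ft_force: [-0.6, -1.2, 0.8]
grip_width: 0.0607
grasp_force: 0.0
```

Emit:
send_rows:
  steps: "1 0 0 -0.007 0 0 0;1 0 0 -0.007 0 0 0;1 0 0 -0.006 0 0 0;1 0 0 -0.005 0 0 0;1 0 0 0 0 0 0"

```text
clock: 5.65
eef_pos: [0.5013, -0.0047, -0.0113]
tool_rot: [-0.088, 0.996, -0.0, -0.002]
ft_force: [-0.5, -0.2, -0.9]
grip_width: 0.0854
grasp_force: 0.0
```

Emit:
send_rows:
  steps: "-1 0 0 0 0 0 0;-1 0 0 0 0 0 0;-1 0 0 0 0 0 0;-1 0 0 0 0 0 0;-1 0 0 0 0 0 0"

```text
clock: 6.07
eef_pos: [0.5031, -0.0048, -0.0093]
tool_rot: [-0.088, 0.996, -0.0, 0.0]
ft_force: [0.4, -0.6, 0.1]
grip_width: 0.0255
grasp_force: 0.0
```

Emit:
send_rows:
  steps: "-1 0 0 0 0 0 0;-1 0 0 0 0 0 0;-1 0 0 0 0 0 0;-1 0 0 0 0 0 0;-1 0 0 0 0 0 0"

```text
clock: 6.48
eef_pos: [0.5032, -0.0047, -0.0092]
tool_rot: [-0.088, 0.996, -0.0, 0.0]
ft_force: [-1.0, 0.0, 4.9]
grip_width: 0.0129
grasp_force: 59.7
```

```bash
python3 - <<'E'
from h import *
p,r=fr([.4733,-.0097,0],10.13)
plan(p+r.apply([.03,0,-.012]),r*DN)
c,w,M=cloudw();l=(r.inv().apply(w.reshape(-1,3)-p)*1000).reshape(420,560,3)
for v in range(225,305,10): print(v,[("%d,%d,%d"%tuple(l[v,u])) if l[v,u,0]==l[v,u,0] else "-" for u in range(254,310,5)])
E
```

```text
clk 6.48 d [-0.0003  0.0003 -0.0028] rv [0.001 0.001 0.001] n 1 row: 1 -0.0003 0.0003 -0.0028 0.0006 0.0005 0.0005 F [-1.   0.   4.9] w 0.0129 j [-0.01  0.45 -0.31  0.81 -0.   -0.19]
225 ['6,-15,8', '6,-12,9', '7,-9,7', '6,-7,8', '6,-4,8', '6,-1,8', '7,1,7', '6,3,8', '7,6,7', '6,9,8', '6,11,8', '6,14,8']
235 ['13,-15,7', '13,-12,7', '12,-9,7', '12,-7,8', '9,-4,15', '8,-1,18', '8,0,18', '10,3,12', '12,6,8', '12,9,8', '12,11,8', '13,14,7']
245 ['18,-15,8', '19,-12,7', '18,-9,8', '8,-6,29', '7,-3,31', '8,-1,31', '7,0,32', '8,3,30', '18,6,8', '18,9,7', '18,12,9', '18,14,8']
255 ['24,-15,8', '25,-12,7', '24,-10,8', '8,-5,39', '8,-3,39', '8,-1,40', '8,0,40', '8,2,40', '9,5,39', '24,9,8', '25,12,7', '25,15,7']
265 ['19,-13,29', '19,-11,29', '19,-8,29', '12,-5,42', '12,-3,41', '12,-1,41', '12,0,42', '13,2,41', '13,5,40', '19,8,28', '19,10,29', '31,15,8']
275 ['19,-12,38', '19,-10,38', '19,-8,39', '17,-5,42', '17,-3,42', '17,-1,41', '18,0,40', '17,2,41', '18,5,40', '19,7,38', '19,9,38', '19,12,39']
285 ['19,-12,47', '19,-10,47', '19,-7,47', '22,-5,41', '22,-3,41', '22,-1,42', '22,0,42', '23,3,41', '23,5,40', '19,7,46', '19,9,47', '19,11,47']
295 ['19,-11,54', '19,-9,55', '19,-7,55', '28,-6,41', '27,-3,42', '28,-1,41', '28,0,41', '27,3,41', '28,5,41', '19,6,54', '19,8,54', '19,10,54']
```

Emit:
send_rows:
  steps: "-1 0 0 0.01 0 0 0;-1 0 0 0.02 0 0 0;-1 0 0 0.025 0 0 0;-1 0 0 0.025 0 0 0;-1 0 0 0.025 0 0 0"

```text
clock: 6.95
eef_pos: [0.5014, -0.0049, 0.0959]
tool_rot: [-0.088, 0.996, -0.0, -0.002]
ft_force: [0.9, 0.9, -2.9]
grip_width: 0.0128
grasp_force: 58.7
```

Emit:
send_rows:
  steps: "-1 0 0 0.025 0 0 0;-1 0 0 0.025 0 0 0;-1 0 0 0.025 0 0 0;-1 0 0 0.025 0 0 0;-1 0 0 0.02 0 0 0"

```text
clock: 7.37
eef_pos: [0.5022, -0.0049, 0.217]
tool_rot: [-0.088, 0.996, -0.001, -0.0]
ft_force: [0.4, 0.7, -2.3]
grip_width: 0.0131
grasp_force: 58.8
```

```bash
python3 - <<'E'
from h import *
p,r=fr([.5045,.2267,.130],48.5,25)
plan(p+r.apply([.03,0,.075-.0095]),r*DN)
E
```

```text
clk 7.37 d [ 0.002   0.2313 -0.015 ] rv [ 0.219 -0.388  0.66 ] n 8 row: 1 0.0002 0.0289 -0.0019 0.0274 -0.0485 0.0824 F [ 0.4  0.7 -2.3] w 0.0131 j [-0.01  0.24  0.04  1.37 -0.   -0.19]
```

Emit:
send_rows:
  steps: "-1 0.0001 0.01 0.002 0.0146 -0.0259 0.044;-1 0.0001 0.018 0.002 0.0146 -0.0259 0.044;-1 0.0001 0.02 0.002 0.0146 -0.0259 0.044;-1 0.0001 0.02 0.002 0.0146 -0.0259 0.044;-1 0.0001 0.02 0 0.0146 -0.0259 0.044"

```text
clock: 7.78
eef_pos: [0.5023, 0.0837, 0.2232]
tool_rot: [-0.197, 0.978, 0.03, 0.067]
ft_force: [0.0, -0.7, -4.1]
grip_width: 0.0129
grasp_force: 58.8
```

Emit:
send_rows:
  steps: "-1 0.0001 0.02 0 0.0146 -0.0259 0.044;-1 0.0001 0.02 0 0.0146 -0.0259 0.044;-1 0.0001 0.02 0 0.0146 -0.0259 0.044;-1 0.0001 0.02 0 0.0146 -0.0259 0.044;-1 0.0001 0.016 -0.002 0.0146 -0.0259 0.044"

```text
clock: 8.2
eef_pos: [0.5026, 0.1801, 0.2209]
tool_rot: [-0.303, 0.942, 0.06, 0.133]
ft_force: [0.7, -0.6, -3.4]
grip_width: 0.0129
grasp_force: 58.8
```

Emit:
send_rows:
  steps: "-1 0.0002 0.015 -0.004 0.0146 -0.0259 0.044;-1 0.0002 0.012 -0.005 0.0146 -0.0259 0.044;-1 0.0002 0.01 -0.005 0.0146 -0.0259 0.044;-1 0.0002 0.007 -0.005 0.0146 -0.0259 0.044;-1 0.0002 0.0033 -0.004 0.0146 -0.0259 0.044"

```text
clock: 8.62
eef_pos: [0.5029, 0.2268, 0.1967]
tool_rot: [-0.403, 0.89, 0.089, 0.196]
ft_force: [-0.4, 0.3, -2.9]
grip_width: 0.0132
grasp_force: 58.8
```

Emit:
send_rows:
  steps: "-1 0 0 0 0 0 0;-1 0 0 0 0 0 0;-1 0 0 0 0 0 0;-1 0 0 0 0 0 0;-1 0 0 0 0 0 0"

```text
clock: 9.03
eef_pos: [0.5052, 0.2265, 0.1989]
tool_rot: [-0.401, 0.89, 0.089, 0.198]
ft_force: [0.6, -0.2, -2.8]
grip_width: 0.0128
grasp_force: 58.8
```

```bash
python3 - <<'E'
from h import *
p,r=fr([.5045,.2267,.130],48.5,25)
plan(p+r.apply([.03,0,.075-.0095]),r*DN)
o=get_obs();c,w,M=cloudw();np.save("pics/Mh.npy",M)
T=M@np.linalg.inv(c["T_tool_cam"]);rt=R.from_matrix(T[:3,:3])*DN   # plate frame nominal in hand
pp=T[:3,3]-rt.apply([.0302,-.0003,-.0092])
l=rt.inv().apply(w.reshape(-1,3)-pp)
k=l[(np.abs(l[:,2]-.008)<.006)&(np.abs(l[:,0])<.075)&(np.abs(l[:,1])<.075)]
A=np.c_[k[:,:2],np.ones(len(k))];s=np.linalg.lstsq(A,k[:,2],rcond=None)[0]
for _ in range(5):
    g=abs(k[:,2]-A@s)<.002;s=np.linalg.lstsq(A[g],k[g,2],rcond=None)[0]
print("plate in hand plane",s.round(4),g.sum(),rectfit(k[g,:2]))
cv2.imwrite("pics/h.png",c["frame"][:,:,::-1])
sd=camera("side")["frame"][:,:,::-1];x=cv2.resize(c["frame"][60:330,100:460,::-1],(480,360));y=cv2.resize(sd[60:210,215:335],(288,360));cv2.imwrite("pics/hh.png",np.hstack([x,y]))
E
```

```text
clk 9.03 d [-0.001  -0.0002  0.0031] rv [-0.001  0.001 -0.   ] n 1 row: 1 -0.001 -0.0002 0.0031 -0.0006 0.0011 -0.0 F [ 0.6 -0.2 -2.8] w 0.0128 j [ 0.29  0.06 -0.33  0.8   0.23 -0.52]
plate in hand plane [0.0013 0.0021 0.008 ] 40492 (array([ 0.2, -0.7]), array([127. , 120.3]), 89.96)
```

View pics/hh.png

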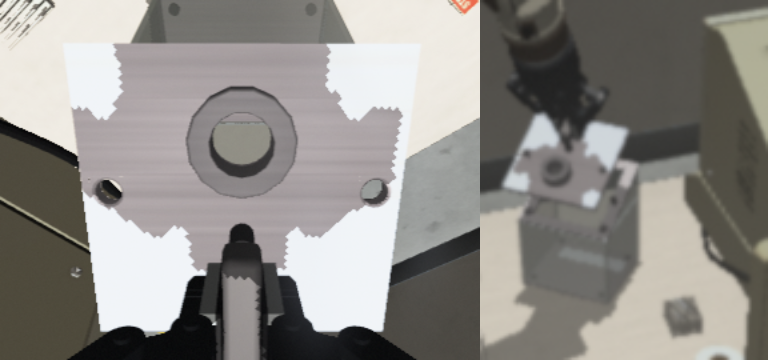

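Through the holes, at (108,191) and (373,190) in the left pane, the box below is visible. The plate is level in the hand and sits above the box.

```bash
python3 - <<'E'
from h import *
M=np.load("pics/Mh.npy");c=camera("wrist");f=cv2.imread("pics/h.png").max(2)
T=M@np.linalg.inv(c["T_tool_cam"]);rt=R.from_matrix(T[:3,:3])*DN;pp=T[:3,3]-rt.apply([.0300,.0004,-.0092])
print("holes top",project(c,M,pp+rt.apply([[-.005,y,.008] for y in(-.053,.053)])).round(1).tolist(),"bottom",project(c,M,pp+rt.apply([[-.005,y,0] for y in(-.053,.053)])).round(1).tolist())
p,r=fr([.5042,.2260,.130],48.5,25)
print("pins",project(c,M,p+r.apply([[-.005,y,h] for y in(-.053,.053) for h in(.0,.009,.018)])).round(1).tolist())
print("plate in seat",r.inv().apply(pp-p).round(4))
for u0 in(168,367):
    print(u0);print(f[192:214,u0:u0+27])
E
```

```text
holes top [[180.2, 204.6], [381.0, 204.7]] bottom [[184.7, 200.3], [376.4, 200.4]]
pins [[213.3, 173.9], [210.8, 176.3], [208.1, 179.0], [349.9, 174.0], [352.5, 176.5], [355.3, 179.1]]
plate in seat [ 0.0001 -0.0008  0.0712]
168
[[178 178 179 178 178 178 178 178 178 179 179 180 179 179 179 180 180 180
  181 180 180 193 200 201 188 181 181]
 [176 174 177 176 176 176 177 176 166 161 156 154 153 158 165 174 176 179
  178 178 178 179 180 178 179 179 179]
 [173 174 175 175 175 164 159 148 141 160 189 198 198 182 173 156 150 161
  174 177 177 177 177 177 177 177 177]
 [174 172 174 174 164 147 140 122 116  69  17  15  13  31 205 238 222 170
  154 170 176 176 176 176 176 177 176]
 [171 171 171 161 145 138 119  86  46  23  20  19  19  15  29 207 239 239
  209 159 160 170 176 174 175 175 174]
 [170 171 158 143 138 109  77 102  70  25  26  20  18  19  14  10 206 239
  239 219 165 161 175 172 172 173 173]
 [172 166 147 137 117  81  69  98  67  26  28  26  22  19  17  13  11 205
  238 238 219 168 166 175 174 175 175]
 [172 155 140 136  97  64  63  95  66  28  27  25  25  21  19  18  14  11
  205 
[... 3406 characters left out ...]
  73 108 166 198 235]
 [161 161 161 142 123 141 154 154 154 156 159 158 157  96  55  64  66  64
   64  64  62  63 148 180 184 233 245]
 [164 164 163 151 129 103  67  49  49  48  48  60  65  66  65  66  63  63
   60  63  64  95 119 165 213 241 246]
 [165 166 165 165 141 121  97  71  66  64  65  66  64  63  64  63  63  64
   63  67  86 155 182 196 239 247 247]
 [168 168 167 167 155 131 122 122  91  66  66  66  66  66  67  65  66  68
   84 149 173 177 195 239 247 247 247]
 [170 170 169 168 167 156 134 161 158 115  78  68  69  69  69  69 100 102
  115 157 176 193 239 248 247 247 247]
 [169 170 168 168 167 166 154 164 171 167 133 129 138 138 138 137 153 165
  168 172 206 242 247 247 247 247 248]]
```

Emit:
send_rows:
  steps: "-1 0.003 0.0036 -0.01 0 0 0;-1 0.003 0.0036 -0.01 0 0 0;-1 0.003 0.0036 -0.01 0 0 0;-1 0.0022 0.0028 -0.0077 0 0 0;-1 0.0019 0.0024 -0.0067 0 0 0"

```text
clock: 9.6
eef_pos: [0.5179, 0.2427, 0.1533]
tool_rot: [-0.401, 0.89, 0.089, 0.197]
ft_force: [-0.2, -0.5, -2.4]
grip_width: 0.0128
grasp_force: 58.9
```

Emit:
send_rows:
  steps: "-1 0 0 0 0 0 0;-1 0 0 0 0 0 0;-1 0 0 0 0 0 0;-1 0 0 0 0 0 0;-1 0 0 0 0 0 0"

```text
clock: 10.02
eef_pos: [0.5182, 0.2426, 0.1548]
tool_rot: [-0.401, 0.89, 0.089, 0.198]
ft_force: [0.1, -0.5, -3.3]
grip_width: 0.0128
grasp_force: 58.7
```

```bash
cat > near.py <<'E'
from h import *
c,w,M=cloudw();T=M@np.linalg.inv(c["T_tool_cam"]);rt=R.from_matrix(T[:3,:3])*DN;pp=T[:3,3]-rt.apply([.0300,.0004,-.0092])
p,r=fr([.5042,.2260,.130],48.5,25);o=get_obs()
print(o["clock"],"F",o["ft_force"].round(1),"plate in seat",r.inv().apply(pp-p).round(4),"rot",(r.inv()*rt).as_rotvec().round(3))
print("holes top",project(c,M,pp+rt.apply([[-.005,y,.008] for y in(-.053,.053)])).round(1).tolist(),"bot",project(c,M,pp+rt.apply([[-.005,y,0] for y in(-.053,.053)])).round(1).tolist())
print("pins",project(c,M,p+r.apply([[-.005,y,h] for y in(-.053,.053) for h in(.014,.018)])).round(1).tolist())
f=c["frame"][:,:,::-1]
cv2.imwrite("pics/near%d.png"%(o["clock"]*100),np.hstack([cv2.resize(f[180:225,u:u+45],(390,390),interpolation=cv2.INTER_NEAREST) for u in(158,358)]))
E
python3 near.py; ls pics
```

```text
10.0667 F [-0.2 -0.4 -3.7] plate in seat [0.0001 0.     0.0224] rot [-0.    -0.002  0.001]
holes top [[180.2, 204.6], [381.0, 204.7]] bot [[184.7, 200.3], [376.4, 200.4]]
pins [[189.0, 195.9], [187.0, 197.8], [372.0, 196.1], [374.0, 198.0]]
Mb.npy
Mh.npy
Mp.npy
d0.npy
d0.png
g0.png
h.png
hh.png
near1006.png
s0.npy
s0.png
w0.npy
w0.png
wb.npy
wb.png
wb2.png
wb2z.png
wp.npy
wp.png
wpz.png
z0.png
```

View pics/near1006.png

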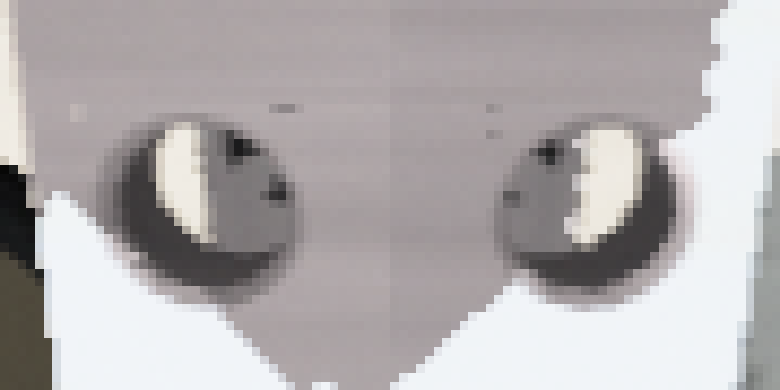

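The view through both holes is symmetric, with dark pin tips at (240,150) and (548,150). That matches the prediction to about 1 px, so I'll descend while watching the force.

Emit:
send_rows:
  steps: "-1 0.0007 0.0008 -0.0022 0 0 0;-1 0.0007 0.0008 -0.0022 0 0 0;-1 0.0007 0.0008 -0.0022 0 0 0;-1 0.0007 0.0008 -0.0022 0 0 0;-1 0.0007 0.0008 -0.0022 0 0 0"

```text
clock: 10.48
eef_pos: [0.5218, 0.2467, 0.143]
tool_rot: [-0.401, 0.89, 0.089, 0.198]
ft_force: [0.4, -0.5, -1.9]
grip_width: 0.0127
grasp_force: 58.9
```

```bash
python3 near.py
```

```text
10.5333 F [ 1.1  0.3 -3.4] plate in seat [0.0001 0.0002 0.0095] rot [-0.    -0.002  0.001]
holes top [[180.2, 204.6], [381.0, 204.7]] bot [[184.7, 200.3], [376.4, 200.4]]
pins [[181.9, 202.5], [179.5, 204.7], [378.7, 202.7], [381.0, 204.9]]
```

Emit:
send_rows:
  steps: "-1 0.0006 0.0006 -0.0018 0 0 0;-1 0.0006 0.0006 -0.0018 0 0 0;-1 0.0005 0.0006 -0.0016 0 0 0;-1 0.0005 0.0006 -0.0016 0 0 0;-1 0 0 0 0 0 0"

```text
clock: 10.95
eef_pos: [0.5239, 0.2491, 0.1361]
tool_rot: [-0.401, 0.89, 0.089, 0.198]
ft_force: [2.5, 0.7, -2.7]
grip_width: 0.0129
grasp_force: 58.7
```

Emit:
send_rows:
  steps: "-1 0.0003 0.0003 -0.0009 0 0 0;-1 0.0003 0.0003 -0.0009 0 0 0;-1 0.0003 0.0003 -0.0009 0 0 0;-1 0 0 0 0 0 0;-1 0 0 0 0 0 0"

```text
clock: 11.37
eef_pos: [0.5245, 0.2497, 0.1346]
tool_rot: [-0.401, 0.89, 0.089, 0.198]
ft_force: [-3.1, -3.8, 5.4]
grip_width: 0.013
grasp_force: 60.2
```

```bash
python3 near.py
```

```text
11.4167 F [-4.  -3.   5.8] plate in seat [0.0002 0.0001 0.0001] rot [-0.    -0.002  0.001]
holes top [[180.2, 204.6], [381.0, 204.7]] bot [[184.7, 200.3], [376.4, 200.4]]
pins [[176.4, 207.7], [173.7, 210.2], [384.6, 207.9], [387.2, 210.4]]
```

Emit:
send_rows:
  steps: "1 0 0 0 0 0 0;1 0 0 0 0 0 0;1 0 0 0 0 0 0;1 0 0 0 0 0 0;1 0 0 0 0 0 0"

```text
clock: 11.83
eef_pos: [0.5244, 0.2499, 0.1334]
tool_rot: [-0.401, 0.89, 0.089, 0.198]
ft_force: [-0.2, -0.5, 0.0]
grip_width: 0.073
grasp_force: 0.0
```

Emit:
send_rows:
  steps: "1 -0.0028 -0.0032 0.009 0 0 0;1 -0.0056 -0.0063 0.0181 0 0 0;1 -0.0056 -0.0063 0.0181 0 0 0;1 -0.0056 -0.0063 0.0181 0 0 0;1 -0.0056 -0.0063 0.0181 0 0 0"

```text
clock: 12.25
eef_pos: [0.4987, 0.221, 0.2163]
tool_rot: [-0.401, 0.89, 0.089, 0.198]
ft_force: [0.1, 0.4, 0.4]
grip_width: 0.0853
grasp_force: 0.0
```

Emit:
send_rows:
  steps: "1 -0.017 -0.0195 0.0037 0 0 0;1 -0.017 -0.0195 0.0037 0 0 0;1 0 0 0 0 0 0;1 0 0 0 0 0 0;1 0 0 0 0 0 0"

```text
clock: 12.67
eef_pos: [0.4658, 0.1825, 0.2231]
tool_rot: [-0.401, 0.89, 0.089, 0.199]
ft_force: [-0.5, 0.3, 0.4]
grip_width: 0.0856
grasp_force: 0.0
```

```bash
python3 - <<'E'
from h import *
c,w,M=cloudw();cv2.imwrite("pics/seated.png",c["frame"][:,:,::-1])
p,r=fr([.5042,.2260,.130],48.5,25)
l=r.inv().apply(w.reshape(-1,3)-p)
k=l[(np.abs(l[:,2]-.008)<.006)&(np.abs(l[:,0])<.075)&(np.abs(l[:,1])<.075)]
A=np.c_[k[:,:2],np.ones(len(k))];s=np.linalg.lstsq(A,k[:,2],rcond=None)[0]
for _ in range(5):
    g=abs(k[:,2]-A@s)<.002;s=np.linalg.lstsq(A[g],k[g,2],rcond=None)[0]
print("plate plane",s.round(4),g.sum(),rectfit(k[g,:2]))
b=l[(np.abs(l[:,2]-.026)<.0025)&(np.hypot(l[:,0]+.027,l[:,1])<.03)];print("boss top",np.median(b[:,2]),b[:,:2].min(0),b[:,:2].max(0),cv2.minEnclosingCircle((b[:,:2]*1000).astype(np.float32)))
# target: look at the spacers, tool down, yaw 0
p2,r2=fr([.36,-.20,.17],0);plan(p2,r2*DN)
E
```

```text
plate plane [-0.0002  0.0018  0.0083] 13555 (array([0.1, 0.1]), array([120.4, 126.3]), 0.11)
boss top 0.026147937911776657 [-0.04599008 -0.01835652] [-0.00857406  0.0181849 ] ((-27.460922241210938, -0.11010569334030151), 18.886993408203125)
clk 12.72 d [-0.1058 -0.3828 -0.0527] rv [-0.185  0.412 -0.833] n 12 row: 1 -0.0088 -0.0319 -0.0044 -0.0154 0.0343 -0.0694 F [ 0.2  0.3 -0.9] w 0.0850 j [ 0.21 -0.06 -0.38  0.89  0.26 -0.59]
```

Emit:
send_rows:
  steps: "1 -0.0071 -0.0255 0.004 -0.0123 0.0275 -0.0555;1 -0.0071 -0.0255 0.004 -0.0123 0.0275 -0.0555;1 -0.0071 -0.0255 0 -0.0123 0.0275 -0.0555;1 -0.0071 -0.0255 -0.003 -0.0123 0.0275 -0.0555;1 -0.0071 -0.0255 -0.004 -0.0123 0.0275 -0.0555"

```text
clock: 13.13
eef_pos: [0.4303, 0.0545, 0.2236]
tool_rot: [-0.273, 0.951, 0.061, 0.134]
ft_force: [0.3, 0.1, 0.2]
grip_width: 0.0852
grasp_force: 0.0
```

Emit:
send_rows:
  steps: "1 -0.0071 -0.0255 -0.005 -0.0123 0.0275 -0.0555;1 -0.0071 -0.0255 -0.005 -0.0123 0.0275 -0.0555;1 -0.0071 -0.0255 -0.005 -0.0123 0.0275 -0.0555;1 -0.0071 -0.0255 -0.005 -0.0123 0.0275 -0.0555;1 -0.0071 -0.0255 -0.005 -0.0123 0.0275 -0.0555"

```text
clock: 13.55
eef_pos: [0.3945, -0.0734, 0.1979]
tool_rot: [-0.138, 0.988, 0.031, 0.067]
ft_force: [-0.1, 0.7, -1.0]
grip_width: 0.0857
grasp_force: 0.0
```

Emit:
send_rows:
  steps: "1 -0.0071 -0.0255 -0.006 -0.0123 0.0275 -0.0555;1 -0.0071 -0.0255 -0.006 -0.0123 0.0275 -0.0555;1 -0.0071 -0.0255 -0.006 -0.0123 0.0275 -0.0555;1 -0.0071 -0.0255 -0.006 -0.0123 0.0275 -0.0555;1 -0.0071 -0.0255 -0.005 -0.0123 0.0275 -0.0555"

```text
clock: 13.97
eef_pos: [0.3591, -0.2011, 0.1685]
tool_rot: [0.001, 1.0, 0.001, -0.002]
ft_force: [0.1, -0.1, -0.3]
grip_width: 0.0853
grasp_force: 0.0
```

Emit:
send_rows:
  steps: "1 0 0 0 0 0 0;1 0 0 0 0 0 0;1 0 0 0 0 0 0;1 0 0 0 0 0 0;1 0 0 0 0 0 0"

```text
clock: 14.38
eef_pos: [0.3591, -0.1994, 0.1695]
tool_rot: [-0.001, 1.0, 0.001, -0.0]
ft_force: [0.8, 0.1, 0.2]
grip_width: 0.0853
grasp_force: 0.0
```

```bash
python3 - <<'E'
from h import *
p2,r2=fr([.36,-.20,.17],0);plan(p2,r2*DN)
c,w,M=cloudw();cv2.imwrite("pics/sp.png",c["frame"][:,:,::-1])
q=w.reshape(-1,3)
for x,y in((.4175,-.1345),(.416,-.196),(.412,-.277)):
    m=(np.hypot(q[:,0]-x,q[:,1]-y)<.025)&(np.abs(q[:,2]-.075)<.004);k=q[m];print(len(k),np.median(k[:,2]).round(4),cv2.minEnclosingCircle((k[:,:2]*1000).astype(np.float32)),k[:,:2].min(0).round(4),k[:,:2].max(0).round(4),np.sqrt(len(np.unique((k[:,:2]/.001).astype(int),axis=0))*4/np.pi).round(1))
m=(q[:,1]<-.30)&(q[:,0]>.33)&(q[:,0]<.5)&(np.abs(q[:,2]-.025)<.004);k=q[m];print('tray',len(k),k.min(0).round(3),k.max(0).round(3),rectfit(k[:,:2]))
E
```

```text
clk 14.38 d [ 0.0009 -0.0006  0.0005] rv [-0.001 -0.001 -0.002] n 1 row: 1 0.0009 -0.0006 0.0005 -0.0013 -0.0009 -0.0021 F [0.8 0.1 0.2] w 0.0853 j [-0.51  0.09 -0.28  1.21  0.   -0.51]
135 0.0746 ((418.75689697265625, -132.797119140625), 12.011994361877441) [ 0.4074 -0.1445] [ 0.4302 -0.1212] 11.8
119 0.0746 ((416.5447998046875, -194.3285675048828), 10.080641746520996) [ 0.4065 -0.204 ] [ 0.4257 -0.1853] 10.8
122 0.0745 ((414.15716552734375, -275.4791564941406), 10.073760032653809) [ 0.4045 -0.2849] [ 0.4242 -0.2657] 10.7
tray 1718 [ 0.338 -0.514  0.021] [ 0.48  -0.327  0.027] (array([ 412.3, -419.1]), array([191.9, 133. ]), 84.82)
```

Emit:
send_rows:
  steps: "-0.1 0.0115 0.001 -0.011 0 0 0;-0.1 0.0115 0.001 -0.011 0 0 0;-0.1 0.0115 0.001 -0.011 0 0 0;-0.1 0.0115 0.001 -0.011 0 0 0;-0.1 0.0115 0.001 -0.011 0 0 0"

```text
clock: 14.85
eef_pos: [0.4171, -0.1945, 0.1142]
tool_rot: [-0.001, 1.0, 0.0, -0.0]
ft_force: [-0.5, -0.7, -0.5]
grip_width: 0.0386
grasp_force: 0.0
```

Emit:
send_rows:
  steps: "-0.1 0 0 0 0 0 0;-0.1 0 0 0 0 0 0;-0.1 0 0 0 0 0 0;-0.1 0 0 0 0 0 0;-0.1 0 0 0 0 0 0"

```text
clock: 15.27
eef_pos: [0.4162, -0.1953, 0.1151]
tool_rot: [-0.0, 1.0, 0.0, -0.0]
ft_force: [-0.2, -0.7, 0.5]
grip_width: 0.0386
grasp_force: 0.0
```

```bash
python3 - <<'E'
from h import *
p2,r2=fr([.4165,-.1943,.014],0);plan(p2,r2*DN)
c,w,M=cloudw();q=w.reshape(-1,3)
for x,y in((.4188,-.1328),(.4165,-.1943),(.4142,-.2755)):
    m=(np.hypot(q[:,0]-x,q[:,1]-y)<.025)&(np.abs(q[:,2]-.075)<.003);k=q[m]
    if len(k): print(len(k),np.median(k[:,2]).round(4),cv2.minEnclosingCircle((k[:,:2]*1000).astype(np.float32)))
T=M@np.linalg.inv(c["T_tool_cam"]);t=(q-T[:3,3])@T[:3,:3]*1000;m=(np.abs(t[:,0])<15)&(np.abs(t[:,1])<45)&(t[:,2]<-15)
f=t[m&(t[:,2]>t[m][:,2].max()-10)];print('tips',f.min(0).round(1),f.max(0).round(1))
E
```

```text
clk 15.27 d [ 0.0003  0.001  -0.1011] rv [-0.001 -0.    -0.   ] n 3 row: 1 0.0001 0.0003 -0.0337 -0.0003 -0.0001 -0.0 F [-0.2 -0.7  0.5] w 0.0386 j [-0.44  0.22 -0.26  1.09  0.   -0.44]
214 0.0747 ((419.2302551269531, -132.7743682861328), 12.070930480957031)
186 0.0747 ((416.63165283203125, -194.5587158203125), 10.11242961883545)
195 0.0747 ((414.5370788574219, -275.3994445800781), 10.146080017089844)
tips [-11.4 -32.3 -37.4] [ 11.8  31.6 -27.4]
```

Emit:
send_rows:
  steps: "-0.1 0 0.0008 -0.024 0 0 0;-0.1 0 0 -0.024 0 0 0;-0.1 0 0 -0.024 0 0 0;-0.1 0 0 -0.018 0 0 0;-0.1 0 0 -0.011 0 0 0"

```text
clock: 15.73
eef_pos: [0.4149, -0.1939, 0.0118]
tool_rot: [0.0, 1.0, 0.001, -0.002]
ft_force: [-0.1, -0.1, -0.1]
grip_width: 0.0385
grasp_force: 0.0
```

Emit:
send_rows:
  steps: "-0.1 0 0 0 0 0 0;-1 0 0 0 0 0 0;-1 0 0 0 0 0 0;-1 0 0 0 0 0 0;-1 0 0 0 0 0 0"

```text
clock: 16.15
eef_pos: [0.4171, -0.1947, 0.0143]
tool_rot: [-0.0, 1.0, 0.0, 0.0]
ft_force: [-0.6, -0.3, -1.1]
grip_width: 0.0185
grasp_force: 58.5
```

Emit:
send_rows:
  steps: "-1 0 0 0 0 0 0;-1 0 0 0.01 0 0 0;-1 0 0 0.02 0 0 0;-1 0 0 0.03 0 0 0;-1 0 0 0.03 0 0 0"

```text
clock: 16.57
eef_pos: [0.4153, -0.1938, 0.1039]
tool_rot: [-0.0, 1.0, 0.001, -0.002]
ft_force: [0.7, 0.1, -1.1]
grip_width: 0.0183
grasp_force: 58.5
```

```bash
cat > hand.py <<'E'
from h import *
import sys
LG=float(sys.argv[1]) # foot distance beyond reported TCP (tool z, m)
dx=float(sys.argv[2]) if len(sys.argv)>2 else 0.
up=float(sys.argv[3]) if len(sys.argv)>3 else .03
p,r=fr([.5042,.2260,.130],48.5,25)
# foot at `up` above bore mouth
plan(p+r.apply([-.0272+dx,0,.026+up+LG]),r*DN,-1)
E
python3 hand.py .014 0 .04; python3 - <<'E'
from h import *
c,w,M=cloudw();T=M@np.linalg.inv(c["T_tool_cam"]);t=(w.reshape(-1,3)-T[:3,3])@T[:3,:3]*1000
# spacer in hand: foot-side points between tips and foot
for a,b in((-25,-15),(-15,-5),(-5,5),(5,14)):
    k=t[(np.abs(t[:,0])<25)&(np.abs(t[:,1])<16)&(t[:,2]>a)&(t[:,2]<b)];print(a,len(k),k.min(0).round(1),k.max(0).round(1)) if len(k) else print(a,0)
k=t[(np.abs(t[:,0])<15)&(np.abs(t[:,1])<12)&(t[:,2]<-52)&(t[:,2]>-70)];print("top",len(k),np.median(k,0).round(1),k.min(0).round(1),k.max(0).round(1))
E
```

```text
clk 16.57 d [0.0502 0.376  0.0871] rv [ 0.184 -0.414  0.832] n 11 row: -1 0.0046 0.0342 0.0079 0.0167 -0.0376 0.0756 F [ 0.7  0.1 -1.1] w 0.0183 j [-0.44  0.24 -0.28  1.06  0.   -0.44]
-25 266 [  1.8  -9.9 -25. ] [  9.9   8.8 -15.1]
-15 233 [  0.8 -10.2 -14.9] [ 9.9  9.2 -5. ]
-5 201 [ -1.6 -10.1  -5. ] [10.1  9.8  4.9]
5 87 [ 1.5 -9.9  5. ] [10.2  8.8 10.2]
top 2295 [  2.5  -0.2 -59.2] [-11.9 -12.  -70. ] [ 12.1  11.9 -52. ]
```

Emit:
send_rows:
  steps: "-1 0.0033 0.0251 0.017 0.0123 -0.0276 0.0555;-1 0.0033 0.0251 0.017 0.0123 -0.0276 0.0555;-1 0.0033 0.0251 0.017 0.0123 -0.0276 0.0555;-1 0.0033 0.0251 0.017 0.0123 -0.0276 0.0555;-1 0.0033 0.0251 0.012 0.0123 -0.0276 0.0555"

```text
clock: 17.03
eef_pos: [0.4333, -0.0678, 0.1851]
tool_rot: [-0.14, 0.987, 0.031, 0.07]
ft_force: [0.2, 0.2, -0.9]
grip_width: 0.0184
grasp_force: 58.7
```

Emit:
send_rows:
  steps: "-1 0.0033 0.0251 0.008 0.0123 -0.0276 0.0555;-1 0.0033 0.0251 0.005 0.0123 -0.0276 0.0555;-1 0.0033 0.0251 0.003 0.0123 -0.0276 0.0555;-1 0.0033 0.0251 0 0.0123 -0.0276 0.0555;-1 0.0033 0.0251 0 0.0123 -0.0276 0.0555"

```text
clock: 17.45
eef_pos: [0.4493, 0.0579, 0.2]
tool_rot: [-0.275, 0.95, 0.061, 0.136]
ft_force: [-0.1, 0.2, -1.4]
grip_width: 0.0186
grasp_force: 58.7
```

Emit:
send_rows:
  steps: "-1 0.0033 0.0251 0 0.0123 -0.0276 0.0555;-1 0.0033 0.0251 0 0.0123 -0.0276 0.0555;-1 0.0033 0.0251 -0.002 0.0123 -0.0276 0.0555;-1 0.0033 0.0251 -0.003 0.0123 -0.0276 0.0555;-1 0.0033 0.0251 -0.004 0.0123 -0.0276 0.0555"

```text
clock: 17.87
eef_pos: [0.4657, 0.1834, 0.1908]
tool_rot: [-0.402, 0.889, 0.089, 0.2]
ft_force: [0.6, -0.3, -0.7]
grip_width: 0.0187
grasp_force: 58.7
```

Emit:
send_rows:
  steps: "-1 0 0 0 0 0 0;-1 0 0 0 0 0 0;-1 0 0 0 0 0 0;-1 0 0 0 0 0 0;-1 0 0 0 0 0 0"

```text
clock: 18.28
eef_pos: [0.4661, 0.1815, 0.1907]
tool_rot: [-0.401, 0.89, 0.089, 0.199]
ft_force: [0.7, 0.3, -0.6]
grip_width: 0.0181
grasp_force: 58.8
```

```bash
python3 hand.py .014 0 .012
```

```text
clk 18.28 d [ 0.0072  0.0095 -0.0251] rv [-0.001  0.002  0.001] n 1 row: -1 0.0072 0.0095 -0.0251 -0.0012 0.0025 0.001 F [ 0.7  0.3 -0.6] w 0.0181 j [ 0.2  -0.03 -0.45  0.8   0.26 -0.6 ]
```

Emit:
send_rows:
  steps: "-1 0.0018 0.0024 -0.0063 0 0.001 0;-1 0.0018 0.0024 -0.0063 0 0.001 0;-1 0.0018 0.0024 -0.0063 0 0 0;-1 0.0018 0.0023 -0.0062 0 0 0;-1 0 0 0 0 0 0"

```text
clock: 18.7
eef_pos: [0.472, 0.1918, 0.163]
tool_rot: [-0.401, 0.89, 0.09, 0.196]
ft_force: [-0.1, 0.1, -1.7]
grip_width: 0.0185
grasp_force: 58.8
```

Emit:
send_rows:
  steps: "-1 0 0 0 0 0 0;-1 0 0 0 0 0 0;-1 0 0 0 0 0 0;-1 0 0 0 0 0 0;-1 0 0 0 0 0 0"

```text
clock: 19.12
eef_pos: [0.4731, 0.1917, 0.1656]
tool_rot: [-0.401, 0.89, 0.089, 0.198]
ft_force: [-0.5, 0.2, -0.7]
grip_width: 0.0184
grasp_force: 58.8
```

```bash
python3 hand.py .014 0 .0; python3 - <<'E'
from h import *
c,w,M=cloudw();p,r=fr([.5042,.2260,.130],48.5,25)
l=r.inv().apply(w.reshape(-1,3)-p)*1000
for a,b in((36,45),(45,55),(55,65)):
    k=l[(np.abs(l[:,0]+27)<18)&(np.abs(l[:,1])<18)&(l[:,2]>a)&(l[:,2]<b)];print(a,len(k),k.min(0).round(1),k.max(0).round(1)) if len(k) else print(a,0)
E
```

```text
clk 19.12 d [ 0.0035  0.0031 -0.0108] rv [-0.001  0.001 -0.001] n 1 row: -1 0.0035 0.0031 -0.0108 -0.0014 0.0006 -0.0005 F [-0.5  0.2 -0.7] w 0.0184 j [ 0.22  0.01 -0.47  0.72  0.25 -0.58]
36 52 [-36.9  -9.2  41.3] [-29.    9.4  44.8]
45 199 [-37.4  -9.5  45. ] [-24.8  10.5  54.9]
55 226 [-37.2  -9.6  55. ] [-26.2  10.1  65. ]
```

Emit:
send_rows:
  steps: "-1 0.0012 0.0012 -0.0036 0 0 0;-1 0.0012 0.0012 -0.0036 0 0 0;-1 0.0011 0.0013 -0.0036 0 0 0;-1 0.0011 0.0013 -0.0036 0 0 0;-1 0.0011 0.0013 -0.0036 0 0 0"

```text
clock: 19.58
eef_pos: [0.4786, 0.1982, 0.1466]
tool_rot: [-0.401, 0.89, 0.09, 0.197]
ft_force: [-0.4, 0.2, -0.4]
grip_width: 0.0187
grasp_force: 58.8
```

Emit:
send_rows:
  steps: "-1 0.0011 0.0012 -0.0036 0 0 0;-1 0.0011 0.0013 -0.0036 0 0 0;-1 0.0012 0.0013 -0.0036 0 0 0;-1 0 0 0 0 0 0;-1 0 0 0 0 0 0"

```text
clock: 20.0
eef_pos: [0.4819, 0.2018, 0.136]
tool_rot: [-0.401, 0.89, 0.09, 0.197]
ft_force: [-0.1, 0.3, -2.1]
grip_width: 0.0183
grasp_force: 58.8
```

```bash
python3 hand.py .014 0 -.03
```

```text
clk 20.00 d [ 0.0032  0.0025 -0.0085] rv [-0.001 -0.001 -0.001] n 1 row: -1 0.0032 0.0025 -0.0085 -0.0011 -0.0007 -0.0006 F [-0.1  0.3 -2.1] w 0.0183 j [ 0.24  0.06 -0.5   0.64  0.24 -0.56]
```

Emit:
send_rows:
  steps: "-1 0.0013 0.0011 -0.0036 0 0 0;-1 0.0012 0.0011 -0.0036 0 0 0;-1 0 0 0 0 0 0;0 0 0 0 0 0 0;0 0 0 0 0 0 0"

```text
clock: 20.42
eef_pos: [0.4848, 0.2041, 0.1295]
tool_rot: [-0.401, 0.89, 0.09, 0.198]
ft_force: [0.0, -0.1, 0.1]
grip_width: 0.0413
grasp_force: 0.0
```

Emit:
send_rows:
  steps: "0 0 0 0 0 0 0;0 0 0 0 0 0 0;0 0 0 0 0 0 0;0 0 0 0 0 0 0;0 0 0 0 0 0 0"

```text
clock: 20.83
eef_pos: [0.4846, 0.204, 0.1293]
tool_rot: [-0.401, 0.89, 0.089, 0.198]
ft_force: [0.5, 0.9, 0.2]
grip_width: 0.0427
grasp_force: 0.0
```

```bash
python3 - <<'E'
from h import *
c,w,M=cloudw();cv2.imwrite("pics/ins1.png",c["frame"][:,:,::-1])
p,r=fr([.5042,.2260,.130],48.5,25);l=r.inv().apply(w.reshape(-1,3)-p)*1000
k=l[(np.hypot(l[:,0]+27,l[:,1])<9)];print(len(k),np.percentile(k[:,2],[2,25,50,75,98]).round(0))
p2,r2=fr([.4145,-.2753,.115],0);plan(p2,r2*DN,-.1)
E
```

```text
1 [122. 122. 122. 122. 122.]
clk 20.88 d [-0.0701 -0.4793 -0.0143] rv [-0.186  0.41  -0.833] n 14 row: -0.1 -0.005 -0.0342 -0.001 -0.0133 0.0293 -0.0595 F [0.  0.4 0.3] w 0.0428 j [ 0.25  0.08 -0.51  0.62  0.24 -0.55]
```

Emit:
send_rows:
  steps: "-0.1 -0.0038 -0.0043 0.0121 0 0 0;-0.1 -0.0037 -0.0042 0.0121 0 0 0;-0.1 -0.0037 -0.0042 0.0121 0 0 0;-0.1 -0.0039 -0.0311 0.004 -0.0124 0.0273 -0.0555;-0.1 -0.0039 -0.0311 0.003 -0.0124 0.0273 -0.0555"

```text
clock: 21.3
eef_pos: [0.4655, 0.129, 0.1735]
tool_rot: [-0.351, 0.917, 0.078, 0.173]
ft_force: [0.4, -0.2, -0.5]
grip_width: 0.0389
grasp_force: 0.0
```

Emit:
send_rows:
  steps: "-0.1 -0.0039 -0.0311 0 -0.0124 0.0273 -0.0555;-0.1 -0.0039 -0.0311 0 -0.0124 0.0273 -0.0555;-0.1 -0.0039 -0.0311 0 -0.0124 0.0273 -0.0555;-0.1 -0.0039 -0.0311 0 -0.0124 0.0273 -0.0555;-0.1 -0.0039 -0.0311 0 -0.0124 0.0273 -0.0555"

```text
clock: 21.72
eef_pos: [0.4457, -0.0278, 0.1728]
tool_rot: [-0.219, 0.969, 0.049, 0.108]
ft_force: [1.4, -1.0, 1.0]
grip_width: 0.0386
grasp_force: 0.0
```

Emit:
send_rows:
  steps: "-0.1 -0.0039 -0.0311 -0.005 -0.0124 0.0273 -0.0555;-0.1 -0.0039 -0.0311 -0.006 -0.0124 0.0273 -0.0555;-0.1 -0.0039 -0.0311 -0.006 -0.0124 0.0273 -0.0555;-0.1 -0.0039 -0.0311 -0.008 -0.0124 0.0273 -0.0555;-0.1 -0.0039 -0.0311 -0.008 -0.0124 0.0273 -0.0555"

```text
clock: 22.13
eef_pos: [0.4264, -0.1835, 0.1395]
tool_rot: [-0.082, 0.996, 0.018, 0.041]
ft_force: [1.1, -0.6, -1.0]
grip_width: 0.0384
grasp_force: 0.0
```

Emit:
send_rows:
  steps: "-0.1 -0.0039 -0.0311 -0.008 -0.0124 0.0273 -0.0555;-0.1 -0.0039 -0.0311 -0.008 -0.0124 0.0273 -0.0555;-0.1 -0.0039 -0.0311 -0.008 -0.0124 0.0273 -0.0555;-0.1 0 0 0 0 0 0;-0.1 0 0 0 0 0 0"

```text
clock: 22.55
eef_pos: [0.4145, -0.276, 0.1146]
tool_rot: [0.001, 1.0, 0.001, -0.0]
ft_force: [0.5, -0.0, -0.9]
grip_width: 0.0385
grasp_force: 0.0
```

```bash
python3 - <<'E'
from h import *
p2,r2=fr([.4145,-.2753,.014],0);plan(p2,r2*DN)
c,w,M=cloudw();q=w.reshape(-1,3)
for x,y in((.4188,-.1328),(.4145,-.2753)):
    m=(np.hypot(q[:,0]-x,q[:,1]-y)<.025)&(np.abs(q[:,2]-.075)<.003);k=q[m]
    if len(k): print(len(k),cv2.minEnclosingCircle((k[:,:2]*1000).astype(np.float32)))
s=cloud(camera("side"));p,r=fr([.5042,.2260,.130],48.5,25)
E
```

```text
clk 22.55 d [-0.      0.0007 -0.1006] rv [-0.001 -0.     0.001] n 3 row: 1 -0.0 0.0002 -0.0335 -0.0003 -0.0001 0.0005 F [ 0.5 -0.  -0.9] w 0.0385 j [-0.59  0.3  -0.16  1.11  0.   -0.59]
235 ((418.6907043457031, -133.26132202148438), 12.33263111114502)
178 ((414.2808532714844, -275.8098449707031), 10.063898086547852)
```

Emit:
send_rows:
  steps: "-0.1 0 0.0002 -0.024 0 0 0;-0.1 0 0 -0.024 0 0 0;-0.1 0 0 -0.024 0 0 0;-0.1 0 0 -0.018 0 0 0;-0.1 0 0 -0.0106 0 0 0"

```text
clock: 23.07
eef_pos: [0.4138, -0.2729, 0.0135]
tool_rot: [-0.001, 1.0, 0.001, -0.001]
ft_force: [0.6, 0.4, 0.3]
grip_width: 0.0386
grasp_force: 0.0
```

Emit:
send_rows:
  steps: "-0.1 0 0 0 0 0 0;-1 0 0 0 0 0 0;-1 0 0 0 0 0 0;-1 0 0 0 0 0 0;-1 0 0 0 0 0 0"

```text
clock: 23.48
eef_pos: [0.4157, -0.2752, 0.016]
tool_rot: [-0.0, 1.0, -0.001, 0.001]
ft_force: [0.0, -0.3, 2.9]
grip_width: 0.0183
grasp_force: 58.7
```

Emit:
send_rows:
  steps: "-1 0 0 0 0 0 0;-1 0 0 0.01 0 0 0;-1 0 0 0.02 0 0 0;-1 0 0 0.03 0 0 0;-1 0 0 0.03 0 0 0"

```text
clock: 23.9
eef_pos: [0.4138, -0.2745, 0.1058]
tool_rot: [-0.0, 1.0, 0.0, -0.001]
ft_force: [0.5, -0.0, -0.6]
grip_width: 0.0182
grasp_force: 58.6
```

```bash
python3 hand.py .014 0 .04
```

```text
clk 23.90 d [0.0517 0.4567 0.0852] rv [ 0.184 -0.412  0.832] n 13 row: -1 0.004 0.0351 0.0066 0.0142 -0.0317 0.064 F [ 0.5 -0.  -0.6] w 0.0182 j [-0.59  0.3  -0.18  1.09 -0.   -0.59]
```

Emit:
send_rows:
  steps: "-1 0.0034 0.0305 0.017 0.0123 -0.0276 0.0555;-1 0.0034 0.0305 0.017 0.0123 -0.0276 0.0555;-1 0.0034 0.0305 0.017 0.0123 -0.0276 0.0555;-1 0.0034 0.0305 0.017 0.0123 -0.0276 0.0555;-1 0.0034 0.0305 0.012 0.0123 -0.0276 0.0555"

```text
clock: 24.32
eef_pos: [0.4321, -0.1215, 0.1873]
tool_rot: [-0.139, 0.987, 0.03, 0.071]
ft_force: [0.5, -0.2, -0.6]
grip_width: 0.0183
grasp_force: 58.8
```

Emit:
send_rows:
  steps: "-1 0.0034 0.0305 0.008 0.0123 -0.0276 0.0555;-1 0.0034 0.0305 0.005 0.0123 -0.0276 0.0555;-1 0.0034 0.0305 0.003 0.0123 -0.0276 0.0555;-1 0.0034 0.0305 0 0.0123 -0.0276 0.0555;-1 0.0034 0.0305 0 0.0123 -0.0276 0.0555"

```text
clock: 24.73
eef_pos: [0.4487, 0.0313, 0.2021]
tool_rot: [-0.274, 0.95, 0.06, 0.137]
ft_force: [0.4, -0.2, -1.0]
grip_width: 0.0181
grasp_force: 58.8
```

Emit:
send_rows:
  steps: "-1 0.0034 0.0305 0 0.0123 -0.0276 0.0555;-1 0.0034 0.0305 0 0.0123 -0.0276 0.0555;-1 0.0034 0.0305 -0.002 0.0123 -0.0276 0.0555;-1 0.0034 0.0305 -0.003 0.0123 -0.0276 0.0555;-1 0.0034 0.0305 -0.004 0.0123 -0.0276 0.0555"

```text
clock: 25.15
eef_pos: [0.4657, 0.1838, 0.1929]
tool_rot: [-0.402, 0.889, 0.089, 0.201]
ft_force: [0.5, 1.6, -0.5]
grip_width: 0.0181
grasp_force: 58.8
```

Emit:
send_rows:
  steps: "-1 0 0 0 0 0 0;-1 0 0 0 0 0 0;-1 0 0 0 0 0 0;-1 0 0 0 0 0 0;-1 0 0 0 0 0 0"

```text
clock: 25.57
eef_pos: [0.4662, 0.1816, 0.1924]
tool_rot: [-0.4, 0.89, 0.088, 0.2]
ft_force: [-0.2, -0.2, -1.5]
grip_width: 0.0181
grasp_force: 59.0
```

```bash
cat > sp.py <<'E'
from h import *
c,w,M=cloudw();p,r=fr([.5042,.2260,.130],48.5,25)
l=r.inv().apply(w.reshape(-1,3)-p)*1000
for a in range(30,90,10):
    k=l[(np.abs(l[:,0]+27)<18)&(np.abs(l[:,1])<18)&(l[:,2]>a)&(l[:,2]<a+10)];print(a,len(k),k.min(0).round(1),k.max(0).round(1)) if len(k) else print(a,0)
E
python3 hand.py .014 0 .012; python3 sp.py
```

```text
clk 25.57 d [ 0.0071  0.0095 -0.0268] rv [-0.002  0.005  0.002] n 1 row: -1 0.0071 0.0095 -0.0268 -0.0016 0.005 0.0018 F [-0.2 -0.2 -1.5] w 0.0181 j [ 0.2  -0.04 -0.45  0.8   0.26 -0.59]
30 0
40 0
50 0
60 12 [-37.5  -8.9  68.8] [-31.6   7.3  69.9]
70 182 [-38.7 -11.8  70.2] [-28.5   8.2  80. ]
80 204 [-38.5 -11.5  80.1] [-28.3   8.2  89.9]
```

Emit:
send_rows:
  steps: "-1 0.0018 0.0024 -0.0067 -0.0005 0.0013 0.0005;-1 0.0018 0.0024 -0.0067 -0.0005 0.0013 0.0005;-1 0.0018 0.0024 -0.0067 -0.0005 0.0013 0.0005;-1 0.0017 0.0023 -0.0067 0 0.0013 0;-1 0 0 0 0 0 0"

```text
clock: 26.03
eef_pos: [0.4719, 0.1921, 0.1627]
tool_rot: [-0.402, 0.89, 0.09, 0.195]
ft_force: [-0.9, 0.6, -0.2]
grip_width: 0.0185
grasp_force: 59.0
```

Emit:
send_rows:
  steps: "-1 0 0 0 0 0 0;-1 0 0 0 0 0 0;-1 0 0 0 0 0 0;-1 0 0 0 0 0 0;-1 0 0 0 0 0 0"

```text
clock: 26.45
eef_pos: [0.4732, 0.192, 0.1655]
tool_rot: [-0.402, 0.89, 0.089, 0.197]
ft_force: [0.2, 0.5, -0.2]
grip_width: 0.0187
grasp_force: 59.0
```

```bash
python3 hand.py .014 0 0; python3 sp.py
```

```text
clk 26.45 d [ 0.0035  0.0028 -0.0108] rv [-0.     0.    -0.001] n 1 row: -1 0.0035 0.0028 -0.0108 -0.0005 0.0001 -0.0015 F [ 0.2  0.5 -0.2] w 0.0187 j [ 0.23  0.01 -0.47  0.73  0.25 -0.58]
30 8 [-37.4  -9.1  38.6] [-31.2   7.7  39.9]
40 177 [-38.8 -10.1  40. ] [-27.5  10.   50. ]
50 207 [-38.3  -9.8  50. ] [-29.8   9.4  60. ]
60 241 [-38.4  -9.7  60. ] [-29.5   9.4  70. ]
70 286 [-38.4  -9.   70. ] [-31.3   9.5  80. ]
80 594 [-38.8 -18.   80. ] [-30.8  17.9  90. ]
```

Emit:
send_rows:
  steps: "-1 0.0018 0.0014 -0.0033 0 0 0;-1 0.0012 0.0012 -0.0036 0 0 0;-1 0.0011 0.0013 -0.0036 0 0 0;-1 0.0011 0.0013 -0.0036 0 0 0;-1 0.0011 0.0013 -0.0036 0 0 0"

```text
clock: 26.92
eef_pos: [0.4792, 0.1986, 0.1468]
tool_rot: [-0.402, 0.89, 0.089, 0.197]
ft_force: [0.3, 0.2, -0.8]
grip_width: 0.0183
grasp_force: 59.0
```

Emit:
send_rows:
  steps: "-1 0.0011 0.0012 -0.0036 0 0 0;-1 0.0011 0.0013 -0.0036 0 0 0;-1 0.0012 0.0013 -0.0036 0 0 0;-1 0 0 0 0 0 0;-1 0 0 0 0 0 0"

```text
clock: 27.33
eef_pos: [0.4825, 0.2024, 0.1362]
tool_rot: [-0.402, 0.89, 0.089, 0.197]
ft_force: [0.8, 0.5, -1.7]
grip_width: 0.0186
grasp_force: 59.0
```

```bash
python3 hand.py .014 0 -.028
```

```text
clk 27.33 d [ 0.002   0.0014 -0.0068] rv [-0.    -0.001 -0.002] n 1 row: -1 0.002 0.0014 -0.0068 -0.0001 -0.0014 -0.0017 F [ 0.8  0.5 -1.7] w 0.0186 j [ 0.25  0.06 -0.5   0.64  0.24 -0.56]
```

Spacer 2 is also in the bore with no resistance, so I'll release it, retract and go to the third.

Emit:
send_rows:
  steps: "-1 0.001 0.0009 -0.0034 0 0 0;-1 0.001 0.0008 -0.0034 0 0 0;-1 0 0 0 0 0 0;0 0 0 0 0 0 0;0 0 0 0 0 0 0"

```text
clock: 27.75
eef_pos: [0.4849, 0.2041, 0.1301]
tool_rot: [-0.402, 0.89, 0.089, 0.197]
ft_force: [-0.1, -0.3, -0.1]
grip_width: 0.0414
grasp_force: 0.0
```

Emit:
send_rows:
  steps: "0 0 0 0 0 0 0;0 0 0 0 0 0 0;0 0 0 0 0 0 0;0 0 0 0 0 0 0;0 0 0 0 0 0 0"

```text
clock: 28.17
eef_pos: [0.4847, 0.204, 0.1299]
tool_rot: [-0.402, 0.89, 0.089, 0.197]
ft_force: [0.5, 1.1, 0.6]
grip_width: 0.0425
grasp_force: 0.0
```

```bash
python3 sp.py; python3 - <<'E'
from h import *
p2,r2=fr([.4188,-.1330,.115],0);plan(p2,r2*DN,-.1)
E
```

```text
30 0
40 0
50 0
60 0
70 0
80 0
clk 28.22 d [-0.0659 -0.337  -0.0149] rv [-0.185  0.409 -0.834] n 10 row: -0.1 -0.0066 -0.0337 -0.0015 -0.0185 0.0409 -0.0834 F [ 0.3 -0.6  0.5] w 0.0426 j [ 0.25  0.08 -0.51  0.62  0.24 -0.56]
```

Emit:
send_rows:
  steps: "-0.1 -0.0038 -0.0043 0.0121 0 0 0;-0.1 -0.0037 -0.0042 0.0121 0 0 0;-0.1 -0.0037 -0.0042 0.0121 0 0 0;-0.1 -0.0036 -0.0216 0.004 -0.0123 0.0273 -0.0556;-0.1 -0.0036 -0.0216 0.003 -0.0123 0.0273 -0.0556"

```text
clock: 28.63
eef_pos: [0.4662, 0.1478, 0.1741]
tool_rot: [-0.351, 0.917, 0.078, 0.173]
ft_force: [0.1, 0.4, 0.7]
grip_width: 0.0384
grasp_force: 0.0
```

Emit:
send_rows:
  steps: "-0.1 -0.0036 -0.0216 0 -0.0123 0.0273 -0.0556;-0.1 -0.0036 -0.0216 0 -0.0123 0.0273 -0.0556;-0.1 -0.0036 -0.0216 0 -0.0123 0.0273 -0.0556;-0.1 -0.0036 -0.0216 -0.0058 -0.0123 0.0273 -0.0556;-0.1 -0.0036 -0.0216 -0.0058 -0.0123 0.0273 -0.0556"

```text
clock: 29.05
eef_pos: [0.4484, 0.0392, 0.162]
tool_rot: [-0.219, 0.969, 0.049, 0.108]
ft_force: [0.0, 0.7, 0.1]
grip_width: 0.0381
grasp_force: 0.0
```

Emit:
send_rows:
  steps: "-0.1 -0.0036 -0.0216 -0.0058 -0.0123 0.0273 -0.0556;-0.1 -0.0036 -0.0216 -0.0058 -0.0123 0.0273 -0.0556;-0.1 -0.0036 -0.0216 -0.0058 -0.0123 0.0273 -0.0556;-0.1 -0.0036 -0.0216 -0.0058 -0.0123 0.0273 -0.0556;-0.1 -0.0036 -0.0216 -0.0058 -0.0123 0.0273 -0.0556"

```text
clock: 29.47
eef_pos: [0.4301, -0.0689, 0.1324]
tool_rot: [-0.082, 0.996, 0.019, 0.04]
ft_force: [-0.5, 0.9, -0.6]
grip_width: 0.0385
grasp_force: 0.0
```

Emit:
send_rows:
  steps: "-0.1 -0.0036 -0.0216 -0.0058 -0.0123 0.0273 -0.0556;-0.1 -0.0036 -0.0216 -0.0058 -0.0123 0.0273 -0.0556;-0.1 -0.0036 -0.0216 -0.0058 -0.0123 0.0273 -0.0556;-0.1 0 0 0 0 0 0;-0.1 0 0 0 0 0 0"

```text
clock: 29.88
eef_pos: [0.4194, -0.133, 0.1147]
tool_rot: [0.001, 1.0, 0.001, -0.0]
ft_force: [-0.4, 0.6, 0.4]
grip_width: 0.0384
grasp_force: 0.0
```

```bash
python3 - <<'E'
from h import *
p2,r2=fr([.4188,-.1330,.014],0);plan(p2,r2*DN)
c,w,M=cloudw();q=w.reshape(-1,3)
m=(np.hypot(q[:,0]-.4188,q[:,1]+.133)<.025)&(np.abs(q[:,2]-.075)<.003);k=q[m]
print(len(k),cv2.minEnclosingCircle((k[:,:2]*1000).astype(np.float32)))
E
```

```text
clk 29.88 d [-0.0006 -0.     -0.1007] rv [-0.002 -0.     0.001] n 3 row: 1 -0.0002 -0.0 -0.0336 -0.0006 -0.0002 0.0003 F [-0.4  0.6  0.4] w 0.0384 j [-0.31  0.19 -0.31  1.08  0.   -0.31]
196 ((419.45086669921875, -132.74229431152344), 12.048338890075684)
```

Emit:
send_rows:
  steps: "-0.1 0 0 -0.024 0 0 0;-0.1 0 0 -0.024 0 0 0;-0.1 0 0 -0.024 0 0 0;-0.1 0 0 -0.018 0 0 0;-0.1 0 0 -0.0106 0 0 0"

```text
clock: 30.35
eef_pos: [0.4182, -0.1311, 0.013]
tool_rot: [-0.001, 1.0, 0.001, -0.001]
ft_force: [-1.0, -0.0, 0.7]
grip_width: 0.0384
grasp_force: 0.0
```

Emit:
send_rows:
  steps: "-0.1 0 0 0 0 0 0;-1 0 0 0 0 0 0;-1 0 0 0 0 0 0;-1 0 0 0 0 0 0;-1 0 0 0 0 0 0"

```text
clock: 30.77
eef_pos: [0.4203, -0.1328, 0.0155]
tool_rot: [-0.0, 1.0, 0.0, 0.001]
ft_force: [0.1, -0.5, 0.1]
grip_width: 0.0228
grasp_force: 58.7
```

Emit:
send_rows:
  steps: "-1 0 0 0 0 0 0;-1 0 0 0.01 0 0 0;-1 0 0 0.02 0 0 0;-1 0 0 0.03 0 0 0;-1 0 0 0.03 0 0 0"

```text
clock: 31.18
eef_pos: [0.4184, -0.1324, 0.1051]
tool_rot: [0.0, 1.0, 0.001, -0.001]
ft_force: [0.9, -0.5, -0.5]
grip_width: 0.0226
grasp_force: 58.7
```

```bash
python3 hand.py .0145 0 .04
```

```text
clk 31.18 d [0.0469 0.3144 0.0863] rv [ 0.184 -0.412  0.832] n 10 row: -1 0.0047 0.0314 0.0086 0.0184 -0.0412 0.0832 F [ 0.9 -0.5 -0.5] w 0.0226 j [-0.31  0.2  -0.32  1.05  0.   -0.31]
```

Emit:
send_rows:
  steps: "-1 0.0031 0.021 0.017 0.0123 -0.0275 0.0555;-1 0.0031 0.021 0.017 0.0123 -0.0275 0.0555;-1 0.0031 0.021 0.017 0.0123 -0.0275 0.0555;-1 0.0031 0.021 0.017 0.0123 -0.0275 0.0555;-1 0.0031 0.021 0.012 0.0123 -0.0275 0.0555"

```text
clock: 31.6
eef_pos: [0.4356, -0.0269, 0.1866]
tool_rot: [-0.139, 0.987, 0.031, 0.07]
ft_force: [0.4, 0.1, -0.2]
grip_width: 0.0227
grasp_force: 58.8
```

Emit:
send_rows:
  steps: "-1 0.0031 0.021 0.008 0.0123 -0.0275 0.0555;-1 0.0031 0.021 0.005 0.0123 -0.0275 0.0555;-1 0.0031 0.021 0.003 0.0123 -0.0275 0.0555;-1 0.0031 0.021 0 0.0123 -0.0275 0.0555;-1 0.0031 0.021 0 0.0123 -0.0275 0.0555"

```text
clock: 32.02
eef_pos: [0.4505, 0.0783, 0.2013]
tool_rot: [-0.274, 0.95, 0.061, 0.136]
ft_force: [0.1, 0.1, -1.2]
grip_width: 0.0226
grasp_force: 58.8
```

Emit:
send_rows:
  steps: "-1 0.0031 0.021 0 0.0123 -0.0275 0.0555;-1 0.0031 0.021 0 0.0123 -0.0275 0.0555;-1 0.0031 0.021 -0.002 0.0123 -0.0275 0.0555;-1 0.0031 0.021 -0.003 0.0123 -0.0275 0.0555;-1 0.0031 0.021 -0.004 0.0123 -0.0275 0.0555"

```text
clock: 32.43
eef_pos: [0.4659, 0.1833, 0.1921]
tool_rot: [-0.402, 0.889, 0.089, 0.2]
ft_force: [0.6, 0.2, -1.2]
grip_width: 0.0224
grasp_force: 58.8
```

Emit:
send_rows:
  steps: "-1 0 0 0 0 0 0;-1 0 0 0 0 0 0;-1 0 0 0 0 0 0;-1 0 0 0 0 0 0;-1 0 0 0 0 0 0"

```text
clock: 32.85
eef_pos: [0.4663, 0.1817, 0.192]
tool_rot: [-0.4, 0.89, 0.089, 0.199]
ft_force: [-0.2, -0.7, -1.3]
grip_width: 0.0226
grasp_force: 58.9
```

```bash
python3 hand.py .0145 0 .008; python3 sp.py
```

```text
clk 32.85 d [ 0.008   0.0105 -0.0295] rv [-0.002  0.002  0.001] n 1 row: -1 0.008 0.0105 -0.0295 -0.0016 0.0022 0.0015 F [-0.2 -0.7 -1.3] w 0.0226 j [ 0.2  -0.04 -0.44  0.8   0.26 -0.59]
30 0
40 0
50 0
60 8 [-38.5 -12.9  69.4] [-29.9   4.7  69.9]
70 203 [-39.4 -13.7  70. ] [-28.2  10.1  80. ]
80 244 [-39.7 -13.4  80.1] [-28.9   9.6  89.9]
```

Emit:
send_rows:
  steps: "-1 0.002 0.0026 -0.0074 -0.0004 0.0006 0.0004;-1 0.002 0.0026 -0.0074 -0.0004 0.0006 0.0004;-1 0.002 0.0026 -0.0074 -0.0004 0.0005 0.0004;-1 0.002 0.0027 -0.0073 -0.0004 0.0005 0.0003;-1 0 0 0 0 0 0"

```text
clock: 33.32
eef_pos: [0.4728, 0.193, 0.1594]
tool_rot: [-0.402, 0.89, 0.09, 0.195]
ft_force: [-0.5, 0.5, -1.4]
grip_width: 0.0225
grasp_force: 58.9
```

Emit:
send_rows:
  steps: "-1 0 0 0 0 0 0;-1 0 0 0 0 0 0;-1 0.0006 0.0006 -0.0018 0 0 0;-1 0.0006 0.0006 -0.0018 0 0 0;-1 0.0006 0.0006 -0.0018 0 0 0"

```text
clock: 33.73
eef_pos: [0.476, 0.1947, 0.1568]
tool_rot: [-0.402, 0.89, 0.089, 0.197]
ft_force: [0.3, -0.6, -0.8]
grip_width: 0.0224
grasp_force: 58.9
```

Emit:
send_rows:
  steps: "-1 0.0006 0.0006 -0.0018 0 0 0;-1 0.0003 0.0003 -0.0009 0 0 0;-1 0.0003 0.0003 -0.0009 0 0 0;-1 0 0 0 0 0 0;-1 0 0 0 0 0 0"

```text
clock: 34.15
eef_pos: [0.477, 0.196, 0.1532]
tool_rot: [-0.402, 0.89, 0.089, 0.197]
ft_force: [0.9, -0.1, -0.2]
grip_width: 0.0225
grasp_force: 59.2
```

```bash
python3 hand.py .0145 0 -.003; python3 sp.py
```

```text
clk 34.15 d [ 0.0003 -0.0003 -0.0007] rv [-0.    -0.    -0.002] n 1 row: -1 0.0003 -0.0003 -0.0007 -0.0005 -0.0002 -0.0017 F [ 0.9 -0.1 -0.2] w 0.0225 j [ 0.23  0.03 -0.49  0.69  0.25 -0.57]
30 217 [-39.7 -12.2  30.1] [-27.7  11.5  39.9]
40 254 [-39.7 -11.8  40.1] [-29.3  11.1  49.9]
50 293 [-39.9 -11.8  50.1] [-29.4  11.1  60. ]
60 408 [-40.  -17.8  60. ] [-30.1  17.7  70. ]
70 730 [-39.7 -17.8  70. ] [-30.3  17.9  80. ]
80 1001 [-39.7 -17.9  80. ] [-15.   17.7  90. ]
```

Next I press in 1 mm steps to find the stop.

Emit:
send_rows:
  steps: "-1 0.0003 0.0003 -0.0009 0 0 0;-1 0.0003 0.0003 -0.0009 0 0 0;-1 0 0 0 0 0 0;-1 0 0 0 0 0 0;-1 0 0 0 0 0 0"

```text
clock: 34.62
eef_pos: [0.4775, 0.1963, 0.1529]
tool_rot: [-0.401, 0.89, 0.089, 0.198]
ft_force: [-8.4, -5.0, 13.0]
grip_width: 0.0223
grasp_force: 60.9
```

Emit:
send_rows:
  steps: "-1 0.0003 0.0003 -0.0009 0 0 0;-1 0 0 0 0 0 0;-1 0 0 0 0 0 0;-1 0 0 0 0 0 0;-1 0 0 0 0 0 0"

```text
clock: 35.03
eef_pos: [0.4777, 0.1965, 0.1528]
tool_rot: [-0.401, 0.89, 0.089, 0.198]
ft_force: [-13.1, -8.1, 20.3]
grip_width: 0.0223
grasp_force: 61.8
```

```bash
python3 hand.py .0145 0 -.006; python3 - <<'E'
from h import *
p2,r2=fr([.415,-.378,.115],0);plan(p2,r2*DN,-1)
E
```

```text
clk 35.03 d [ 0.0005  0.0001 -0.0031] rv [-0.001  0.001 -0.001] n 1 row: -1 0.0005 0.0001 -0.0031 -0.0011 0.0014 -0.0009 F [-13.1  -8.1  20.3] w 0.0223 j [ 0.23  0.03 -0.49  0.69  0.25 -0.57]
clk 35.03 d [-0.0627 -0.5745 -0.0378] rv [-0.185  0.412 -0.834] n 17 row: -1 -0.0037 -0.0338 -0.0022 -0.0109 0.0242 -0.049 F [-13.1  -8.1  20.3] w 0.0223 j [ 0.23  0.03 -0.49  0.69  0.25 -0.57]
```

Emit:
send_rows:
  steps: "-1 -0.0042 -0.0048 0.0136 0 0 0;-1 -0.0042 -0.0047 0.0136 0 0 0;-1 -0.0042 -0.0047 0.0136 0 0 0;-1 -0.003 -0.033 0 -0.0109 0.0242 -0.049;-1 -0.003 -0.033 0 -0.0109 0.0242 -0.049"

```text
clock: 35.45
eef_pos: [0.4593, 0.1163, 0.1922]
tool_rot: [-0.358, 0.914, 0.079, 0.176]
ft_force: [0.6, 0.2, -0.3]
grip_width: 0.0224
grasp_force: 59.2
```

Emit:
send_rows:
  steps: "-1 -0.003 -0.033 0 -0.0109 0.0242 -0.049;-1 -0.003 -0.033 0 -0.0109 0.0242 -0.049;-1 -0.003 -0.033 0 -0.0109 0.0242 -0.049;-1 -0.003 -0.033 0 -0.0109 0.0242 -0.049;-1 -0.003 -0.033 0 -0.0109 0.0242 -0.049"

```text
clock: 35.87
eef_pos: [0.4438, -0.0502, 0.1912]
tool_rot: [-0.241, 0.962, 0.054, 0.118]
ft_force: [0.8, 0.0, -1.2]
grip_width: 0.0231
grasp_force: 59.2
```

Emit:
send_rows:
  steps: "-1 -0.003 -0.033 0 -0.0109 0.0242 -0.049;-1 -0.003 -0.033 -0.0087 -0.0109 0.0242 -0.049;-1 -0.003 -0.033 -0.0087 -0.0109 0.0242 -0.049;-1 -0.003 -0.033 -0.0087 -0.0109 0.0242 -0.049;-1 -0.003 -0.033 -0.0087 -0.0109 0.0242 -0.049"

```text
clock: 36.28
eef_pos: [0.4289, -0.2153, 0.1559]
tool_rot: [-0.121, 0.991, 0.027, 0.059]
ft_force: [0.2, 0.5, -0.6]
grip_width: 0.0226
grasp_force: 59.2
```

Emit:
send_rows:
  steps: "-1 -0.003 -0.033 -0.0087 -0.0109 0.0242 -0.049;-1 -0.003 -0.033 -0.0087 -0.0109 0.0242 -0.049;-1 -0.003 -0.033 -0.0087 -0.0109 0.0242 -0.049;-1 -0.003 -0.033 -0.0087 -0.0109 0.0242 -0.049;-1 -0.003 -0.032 -0.0087 -0.0109 0.0242 -0.049"

```text
clock: 36.7
eef_pos: [0.4139, -0.3794, 0.1121]
tool_rot: [0.001, 1.0, 0.0, -0.002]
ft_force: [0.8, -0.7, -0.8]
grip_width: 0.0227
grasp_force: 59.2
```

Emit:
send_rows:
  steps: "-1 0 0 0 0 0 0;-1 0 0 0 0 0 0;-1 0 0 0 0 0 0;-1 0 0 0 0 0 0;-1 0 0 0 0 0 0"

```text
clock: 37.12
eef_pos: [0.4146, -0.3766, 0.1135]
tool_rot: [-0.001, 1.0, 0.0, -0.001]
ft_force: [0.2, -0.0, -1.0]
grip_width: 0.022
grasp_force: 59.3
```

```bash
python3 - <<'E'
from h import *
p2,r2=fr([.415,-.378,.0175],0);plan(p2,r2*DN,-1)
c,w,M=cloudw();q=w.reshape(-1,3)
m=(q[:,1]<-.32)&(q[:,1]>-.45)&(q[:,0]>.33)&(q[:,0]<.5)&(np.abs(q[:,2]-.025)<.003);k=q[m];print('tray rim',len(k),k.min(0).round(3),k.max(0).round(3),rectfit(k[:,:2]))
m=(np.abs(q[:,1]+.38)<.04)&(np.abs(q[:,0]-.415)<.05)&(np.abs(q[:,2])<.01);print('floor',np.median(q[m],0).round(4))
T=M@np.linalg.inv(c["T_tool_cam"]);t=(q-T[:3,3])@T[:3,:3]*1000
for a,b in((-20,-10),(-10,0),(0,8),(8,12),(12,20)):
    k=t[(np.abs(t[:,0])<25)&(np.abs(t[:,1])<16)&(t[:,2]>a)&(t[:,2]<b)];print(a,len(k),k.min(0).round(1),k.max(0).round(1)) if len(k) else print(a,0)
E
```

```text
clk 37.12 d [ 0.0004 -0.0014 -0.096 ] rv [-0.001 -0.001 -0.002] n 3 row: -1 0.0001 -0.0005 -0.032 -0.0002 -0.0004 -0.0007 F [ 0.2 -0.  -1. ] w 0.0220 j [-0.74  0.41  0.01  1.17 -0.   -0.74]
tray rim 1349 [ 0.353 -0.426  0.022] [ 0.475 -0.327  0.027] (array([ 416.2, -376.4]), array([120. ,  90.2]), 4.64)
floor [ 0.4063 -0.3804  0.003 ]
-20 288 [  2.  -12.3 -20. ] [ 12.6  10.6 -10.1]
-10 241 [  2.3 -12.3 -10. ] [12.3 10.6 -0.1]
0 177 [  0.7 -12.6   0. ] [12.5 10.9  8. ]
8 61 [  1.6 -12.5   8. ] [12.4 10.2 12. ]
12 1 [11.1 -2.1 12.2] [11.1 -2.1 12.2]
```

Emit:
send_rows:
  steps: "-1 0.0006 0 -0.025 0 0 0;-1 0.0005 0 -0.025 0 0 0;-1 0 0 -0.022 0 0 0;-1 0 0 -0.014 0 0 0;-1 0 0 -0.006 0 0 0"

```text
clock: 37.58
eef_pos: [0.4142, -0.3756, 0.0189]
tool_rot: [-0.001, 1.0, 0.002, -0.002]
ft_force: [0.1, 0.2, -1.1]
grip_width: 0.0227
grasp_force: 59.3
```

Emit:
send_rows:
  steps: "-1 0 0 -0.0015 0 0 0;-1 0 0 -0.001 0 0 0;-1 0 0 0 0 0 0;-1 0 0 0 0 0 0;-1 0 0 0 0 0 0"

```text
clock: 38.0
eef_pos: [0.4161, -0.3781, 0.0195]
tool_rot: [-0.0, 1.0, -0.0, -0.0]
ft_force: [0.3, -0.3, -1.0]
grip_width: 0.0224
grasp_force: 59.3
```

Emit:
send_rows:
  steps: "-1 0 0 -0.001 0 0 0;-1 0 0 0 0 0 0;-1 0 0 0 0 0 0;-1 0 0 0 0 0 0;-1 0 0 0 0 0 0"

```text
clock: 38.42
eef_pos: [0.416, -0.3781, 0.0182]
tool_rot: [-0.0, 1.0, -0.0, -0.0]
ft_force: [-0.3, -0.1, 4.9]
grip_width: 0.0225
grasp_force: 59.8
```

Contact with the tray floor, so I'll release and rise.

Emit:
send_rows:
  steps: "-0.1 0 0 0 0 0 0;-0.1 0 0 0 0 0 0;-0.1 0 0 0 0 0 0;-0.1 0 0 0 0 0 0;-0.1 0 0 0 0 0 0"

```text
clock: 38.83
eef_pos: [0.4151, -0.3772, 0.0169]
tool_rot: [-0.0, 1.0, 0.001, -0.001]
ft_force: [0.3, -1.2, 1.1]
grip_width: 0.0383
grasp_force: 0.0
```

Emit:
send_rows:
  steps: "-0.1 0 0 0.008 0 0 0;-0.1 0 0 0.02 0 0 0;-0.1 0 0 0.03 0 0 0;-0.1 0 0 0.03 0 0 0;-0.1 0 0 0.03 0 0 0"

```text
clock: 39.25
eef_pos: [0.415, -0.3772, 0.1369]
tool_rot: [-0.0, 1.0, 0.001, -0.001]
ft_force: [0.6, -0.9, 0.6]
grip_width: 0.0383
grasp_force: 0.0
```

Emit:
send_rows:
  steps: "-0.1 -0.02 0 0.03 0 0 0;-0.1 -0.02 0 0.02 0 0 0;-0.1 -0.02 0 0 0 0 0;-0.1 0 0 0 0 0 0;-0.1 0 0 0 0 0 0"

```text
clock: 39.67
eef_pos: [0.3549, -0.3777, 0.1863]
tool_rot: [0.0, 1.0, -0.0, -0.0]
ft_force: [-0.4, 0.9, -0.3]
grip_width: 0.0384
grasp_force: 0.0
```

```bash
python3 - <<'E'
from h import *
c,w,M=cloudw();q=w.reshape(-1,3)
m=(np.hypot(q[:,0]-.416,q[:,1]+.378)<.03)&(q[:,2]>.04);k=q[m];t=k[k[:,2]>k[:,2].max()-.004];print('reject top',k[:,2].max().round(3),cv2.minEnclosingCircle((t[:,:2]*1000).astype(np.float32)))
p,r=fr([.5042,.2260,.130],48.5,25)
for n in("side","scene"):
    cc=camera(n);l=r.inv().apply(cloud(cc).reshape(-1,3)-p)
    k=l[(np.abs(l[:,2]-.008)<.006)&(np.abs(l[:,0])<.07)&(np.abs(l[:,1])<.07)];A=np.c_[k[:,:2],np.ones(len(k))];s=np.linalg.lstsq(A,k[:,2],rcond=None)[0]
    print(n,s.round(3),len(k)); 
    if n=="side": a=cc["frame"]
    else: b=cc["frame"]
o=get_obs();print(o["clock"],o["eef_pos"])
cv2.imwrite("pics/fin.png",np.hstack([cv2.resize(b[100:220,130:240],(390,425)),cv2.resize(a[110:200,215:298],(390,425))])[:,:,::-1])
E
```

```text
reject top 0.079 ((415.6151428222656, -378.82342529296875), 12.199484825134277)
side [-0.049  0.037  0.003] 62
scene [-0.    -0.001  0.008] 2047
39.8167 [ 0.35574613 -0.37726696  0.18486868]
```

View pics/fin.png

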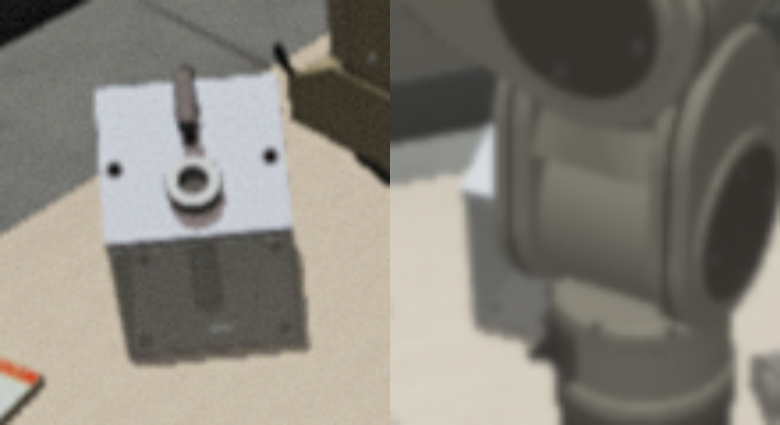

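The plate lies flush with its pins through the holes, at (115,170) and (270,156). A spacer-sized dark strip at (205,275) shows through the front wall. I'll check that nothing hangs in the bore.

```bash
python3 - <<'E'
from h import *
p,r=fr([.5042,.2260,.130],48.5,25)
cc=camera("scene");w=cloud(cc);l=r.inv().apply(w.reshape(-1,3)-p).reshape(420,560,3)*1000
pb=np.array(p)*1;rb=R.from_euler('z',48.5,degrees=True);b=rb.inv().apply(w.reshape(-1,3)-[p[0],p[1],0]).reshape(420,560,3)*1000
for v in range(140,196,4): print(v,["%d,%d,%d"%tuple(b[v,u]) if b[v,u,0]==b[v,u,0] else "-" for u in range(178,200,3)])
k=l[(np.hypot(l[...,0]+27,l[...,1])<9)&(l[...,2]<24)];print("in bore",len(k),k[:,2].round(0))
# target: camera on the bore axis, optical axis along bore, 0.2 m off
c=camera("wrist");Tc=c["T_tool_cam"];bm=p+r.apply([-.0272,0,.026])
Rc=(r*DN).as_matrix()@R.from_euler('y',0).as_matrix()
# wanted cam z = -seat z, cam y(image up)= like now
cz=-r.apply([0,0,1.]);cx=r.apply([0,1.,0]);W=np.eye(4);W[:3,:3]=np.c_[cx,np.cross(cz,cx),cz];W[:3,3]=bm+r.apply([0,0,.28])
G=W@np.linalg.inv(Tc);plan(G[:3,3],R.from_matrix(G[:3,:3]),-.1)
E
```

```text
140 ['7,12,141', '3,5,143', '0,-1,144', '0,-8,143', '-1,-16,144', '2,-23,140', '0,-30,141', '2,-37,139']
144 ['-2,13,136', '-2,6,136', '-3,0,135', '-3,-7,135', '-6,-15,136', '-5,-22,134', '-5,-29,133', '-8,-36,135']
148 ['-30,13,145', '-29,6,144', '-26,0,141', '-29,-7,142', '-34,-14,146', '-16,-21,131', '-16,-28,130', '-17,-35,130']
152 ['-37,14,139', '-17,8,123', '50,5,68', '52,-2,66', '-38,-13,137', '-23,-20,124', '-27,-27,126', '-24,-34,123']
156 ['-47,15,135', '-47,8,134', '-47,1,133', '-51,-6,135', '-49,-12,133', '-35,-19,121', '-38,-26,123', '-40,-33,124']
160 ['-41,16,118', '-45,9,120', '-51,2,124', '-46,-4,120', '-48,-11,121', '-46,-18,118', '-46,-25,117', '-47,-32,117']
164 ['-48,17,112', '-52,10,114', '-50,3,112', '-53,-3,113', '-56,-10,114', '-54,-17,112', '-56,-24,113', '-57,-31,112']
168 ['-56,18,106', '-58,11,106', '-55,4,103', '-53,-2,100', '-52,-9,99', '-56,-16,102', '-57,-23,101', '-54,-30,98']
172 ['-57,20,94', '-58,13,94', '-54,6,90', '-56,0,91', '-55,-7,89', '-56,-15,89', '-54,-22,86', '-57,-29,88']
176 ['-55,21,80', '-54,14,78', '-56,7,79', '-55,0,77', '-57,-6,78', '-55,-13,75', '-56,-21,75', '-55,-28,74']
180 ['-53,23,65', '-54,16,65', '-54,9,64', '-57,1,66', '-55,-5,63', '-54,-12,62', '-55,-19,61', '-55,-27,60']
184 ['-53,25,52', '-54,17,52', '-57,10,54', '-53,3,50', '-58,-4,53', '-55,-11,49', '-55,-18,48', '-58,-25,50']
188 ['-54,26,40', '-56,19,41', '-53,12,37', '-52,5,35', '-55,-2,36', '-58,-9,38', '-55,-17,35', '-57,-24,35']
192 ['-56,28,28', '-55,21,27', '-54,13,24', '-54,6,23', '-54,0,22', '-54,-8,21', '-54,-15,20', '-54,-23,19']
in bore 8 [23. 23. 22. 16. 14. 18. 19. 15.]
clk 39.92 d [0.1127 0.5632 0.0521] rv [ 0.046 -0.108  0.842] n 17 row: -0.1 0.0066 0.0331 0.0031 0.0027 -0.0063 0.0495 F [-0.8  0.7  0.1] w 0.0384 j [-0.81  0.29  0.02  1.3  -0.   -0.82]
```

Emit:
send_rows:
  steps: "-0.1 0.0066 0.0331 0.006 0.0027 -0.0063 0.0495;-0.1 0.0066 0.0331 0.006 0.0027 -0.0063 0.0495;-0.1 0.0066 0.0331 0.006 0.0027 -0.0063 0.0495;-0.1 0.0066 0.0331 0.006 0.0027 -0.0063 0.0495;-0.1 0.0066 0.0331 0.006 0.0027 -0.0063 0.0495"

```text
clock: 40.33
eef_pos: [0.3887, -0.2102, 0.215]
tool_rot: [-0.125, 0.992, 0.008, 0.014]
ft_force: [1.1, 0.0, 0.2]
grip_width: 0.0384
grasp_force: 0.0
```

Emit:
send_rows:
  steps: "-0.1 0.0066 0.0331 0.006 0.0027 -0.0063 0.0495;-0.1 0.0066 0.0331 0.006 0.0027 -0.0063 0.0495;-0.1 0.0066 0.0331 0.006 0.0027 -0.0063 0.0495;-0.1 0.0066 0.0331 0.005 0.0027 -0.0063 0.0495;-0.1 0.0066 0.0331 0 0.0027 -0.0063 0.0495"

```text
clock: 40.75
eef_pos: [0.4222, -0.0446, 0.2391]
tool_rot: [-0.247, 0.968, 0.013, 0.031]
ft_force: [1.1, -0.1, 0.4]
grip_width: 0.0383
grasp_force: 0.0
```

Emit:
send_rows:
  steps: "-0.1 0.0066 0.0331 0 0.0027 -0.0063 0.0495;-0.1 0.0066 0.0331 0 0.0027 -0.0063 0.0495;-0.1 0.0066 0.0331 0 0.0027 -0.0063 0.0495;-0.1 0.0066 0.0331 0 0.0027 -0.0063 0.0495;-0.1 0.0066 0.0331 0 0.0027 -0.0063 0.0495"

```text
clock: 41.17
eef_pos: [0.4544, 0.1213, 0.2379]
tool_rot: [-0.365, 0.93, 0.02, 0.045]
ft_force: [0.5, 0.7, -0.1]
grip_width: 0.0384
grasp_force: 0.0
```

Emit:
send_rows:
  steps: "-0.1 0.0066 0.0331 0 0.0027 -0.0063 0.0495;-0.1 0.0066 0.0331 0 0.0027 -0.0063 0.0495;-0.1 0 0 0 0 0 0;-0.1 0 0 0 0 0 0;-0.1 0 0 0 0 0 0"

```text
clock: 41.58
eef_pos: [0.4671, 0.1853, 0.2376]
tool_rot: [-0.409, 0.911, 0.022, 0.05]
ft_force: [0.3, 0.3, -0.3]
grip_width: 0.0384
grasp_force: 0.0
```

```bash
python3 - <<'E'
from h import *
p,r=fr([.5042,.2260,.130],48.5,25);rb=R.from_euler('z',48.5,degrees=True)
c,w,M=cloudw();cv2.imwrite("pics/bore.png",c["frame"][:,:,::-1]);bm=p+r.apply([-.0272,0,.026])
uv=project(c,M,[bm])[0];print(uv.round(1),get_obs()["clock"])
b=rb.inv().apply(w.reshape(-1,3)-[p[0],p[1],0]).reshape(420,560,3)*1000
u0,v0=uv.round().astype(int)
for v in range(v0-14,v0+15,4): print(v,["%d,%d,%d"%tuple(b[v,u]) if b[v,u,0]==b[v,u,0] else "-" for u in range(u0-14,u0+15,4)])
print(c["frame"][v0-12:v0+13:3,u0-12:u0+13:3].max(2))
cc=camera("side");w=cloud(cc);b=rb.inv().apply(w.reshape(-1,3)-[p[0],p[1],0])*1000
l=r.inv().apply(w.reshape(-1,3)-p)*1000
k=b[(np.abs(b[:,0])<51)&(np.abs(b[:,1])<58)&(b[:,2]>8)&(l[:,2]<-6)];print("inside pts seen from side",len(k),np.round(k[::max(1,len(k)//25)]).tolist())
E
```

```text
[280.3 213. ] 41.6333
199 ['-40,-14,120', '-47,-9,136', '-47,-5,136', '-47,-2,137', '-47,1,137', '-47,5,137', '-47,9,135', '-47,12,136']
203 ['-43,-13,137', '-44,-9,139', '-44,-5,138', '-15,-2,72', '-16,1,73', '-43,5,136', '-44,9,138', '-44,12,138']
207 ['-40,-13,140', '-40,-9,139', '-14,-7,82', '-11,-2,74', '-14,1,82', '-10,6,72', '-37,9,132', '-40,12,140']
211 ['-37,-13,141', '25,-14,5', '24,-9,7', '-5,-2,72', '-6,1,74', '-6,6,74', '15,12,28', '-37,12,140']
215 ['-34,-13,143', '31,-14,7', '32,-9,4', '15,-3,39', '14,2,42', '14,7,41', '17,12,34', '-34,12,143']
219 ['-31,-13,145', '-30,-9,144', '38,-9,5', '18,-3,45', '17,2,47', '17,7,47', '-28,9,141', '-30,12,145']
223 ['-27,-13,145', '-27,-9,146', '-27,-5,147', '22,-3,48', '20,2,52', '-25,5,143', '-27,9,146', '-27,12,146']
227 ['-23,-13,146', '-24,-9,148', '-23,-5,146', '-24,-2,148', '-23,1,147', '-23,5,147', '-24,9,148', '-23,12,146']
[[229 232 232 233 228 233 233 232 230]
 [232 233 112  52  51  50  54 223 233]
 [233 134 129  53  53  52  54  56 234]
 [232 149 152  61  53  53  56  90 202]
 [232 163 163  99 119 126 119 100 133]
 [233 144 154  99 120 128 120 105 170]
 [231 118 155  97 120 128 120 105 232]
 [236 235  90  96 119 129 108 217 236]
 [232 231 230 230 165 227 230 232 233]]
inside pts seen from side 86 [[45.0, 41.0, 72.0], [-51.0, 55.0, 87.0], [-50.0, 9.0, 99.0], [-51.0, 20.0, 92.0], [-51.0, -1.0, 94.0], [-51.0, 17.0, 86.0], [-50.0, 42.0, 75.0], [-51.0, -28.0, 94.0], [-51.0, 17.0, 78.0], [-46.0, 45.0, 64.0], [-48.0, 22.0, 63.0], [-50.0, -27.0, 74.0], [-50.0, 44.0, 47.0], [-50.0, -37.0, 70.0], [-51.0, -44.0, 68.0], [-46.0, -42.0, 60.0], [-50.0, 44.0, 35.0], [-50.0, -13.0, 47.0], [-48.0, 49.0, 24.0], [-51.0, -9.0, 42.0], [-51.0, 27.0, 28.0], [-50.0, -51.0, 46.0], [-50.0, 42.0, 11.0], [-50.0, -8.0, 26.0], [-50.0, 24.0, 13.0], [-50.0, -54.0, 31.0], [-47.0, -35.0, 20.0], [-50.0, -43.0, 16.0], [-51.0, -46.0, 9.0]]
```

The bore is clear and both fitting spacers are inside the box below the plate, so I'm handing in.

```bash
python3 -c "
from workcell import *
print(get_obs()['clock']);print(job_done())"
```

```text
41.6833
the job is handed in; nothing more can be done
None
```

The plate is seated flush over both pins with its handle on the high side. The two 20 mm spacers slid through into the box, the 24 mm one stopped at the mouth and now stands in the reject tray, and I handed the job in at 41.7 s; the label roll, adapter block and heat sink were not handled.

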